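Load the bench shaker, release its deck lock and put it in gear

ROBOT

A 7-joint arm with a two-finger parallel gripper is mounted at the origin on a cart in front of the work surface, level with it; the furniture and walls round the work are solid. World frame = base frame: x ahead of the robot, y to its left, z up, the work surface at z = 0. Lengths are in m, angles in rad, forces in N, time in s.
With the tool pointing down it reaches from about 0.4 to 0.85 m from the base axis. Payload 10.4 kg.
Tool frame: the origin (TCP) lies at the very end of the fingers, on their centre line; the grasp point (between the pads) lies 19 mm behind it; z points along the fingers, y is the direction in which the jaws open and shut (so a half turn about z gives the same grasp; the last joint's range is limited). The gripper opens to 87 mm and grips with 3 to 60 N. Pads are 19 mm wide; open, the fingers measure 117 mm over their backs; the gripper's body (75 mm by 190 mm) begins 51 mm behind the grasp point.
Start: joints at [1.12, 0.332, -0.065, 1.46, 0.022, 1.35, -0.088], TCP at [0.259, -0.569, 0.2] pointing down, gripper open.
Joint ranges: [-2.6, 2.6], [-0.5, 2.12], [-1.47, 1.34], [0.16, 2.42], [-1.27, 4.41], [0.06, 2.06], [-2.6, 2.6]. Speed limits (rad/s): [2.22, 2.22, 2.79, 2.79, 3.14, 3.14, 3.14].

INTERFACE

Orientations are given as a unit quaternion [x, y, z, w].
In Python, from bench import r gives the robot as it stands.
- The arm moves only by the tool move_arm, never from a script. Its argument "deltas" is a list of rows, each a list of 5 numbers: the gripper's target within -1 to 1 (fully open at 1, half-way at 0, shut at -1), then the shift along the tool's x, y, z as a fraction of full scale, then the turn about the tool's z as a fraction of full scale. A call has 1 to 12 rows; each row shifts and turns the commanded pose from where the row before left it, along the tool's axes as they then stand; what a row does not reach is not made up. Full scale, the value 1, is 2.5 cm for a shift and 90 degrees for a turn. A row lasts 1/12 s, in which the tool goes at most 41.7 mm and 7.16 degrees, less where a joint would pass 70% of its speed; a pose out of reach is approached as far as the arm can. A call with a number of a shift or a turn outside -1 to 1 is refused whole. A call with a gripper value outside its range is refused whole. The fingers move at their own pace and stop on an object; "squeeze" is the grip in N (left out, the last holds). Time passes only in rows, so rows that do not move let the fingers close. It gives the time, the measured TCP pose, the force and the opening at its end, in the units of the state.
- r.read_state(): the state, without advancing time (a new reading comes with each control period).
- r.camera(name): name is "scene" or "top" or "wrist"; returns the picture (480x640x3 uint8, red, green, blue); there is no depth.
- r.camera_info(name): a dict with "K" (3x3 intrinsics, pixels), "k1" (the pictures are not rectified: a ray, as slopes to the right and down, at radius r is drawn at 1 + k1 r^2 times it, then the intrinsics apply), "R" (3x3) and "t" (3): a world point X has camera coordinates R X + t; the wrist camera has in their place "hand_eye" (4x4, takes a point from camera to tool coordinates, whose origin is the TCP and whose axes are the flange's). Camera axes: x right, y down, z forward; pixel columns grow to the right and rows downward; lengths in m; the calibration is good to about 2 mm. A picture is of the moment at which its call begins: read the wrist's pose just before it. camera_info takes no time and is no camera call.
- r.close_job(): hands the job in, once; it reports no verdict.
Trained networks look in the newest picture that a camera, given by its name, has taken for a name from the list of things; names that differ only in an ending like _2 or _b are one class to them, and where a whole thing is asked for, a point or a joint stands for the part that bears it (a point fixed in the world has none). Each returns a list of dicts, best first, with "confidence" (0 to 1); they miss things now and then, are a little off and sometimes report something else, mostly with a low value. They report only what shows in the picture. A call takes as long as a camera call. They do not tell look-alikes from the thing itself.
- r.boxes_of(camera, label): "position" ([x, y, z] in m, in the coordinates of the camera as it stood for that picture, good to about 4 mm: the middle of the surface that is visible of it).
- r.tip_of(camera, label): "position" ([x, y, z] in m, in the coordinates of the camera as it stood for that picture, good to about 4 mm: a listed point, or the origin of a listed thing).
The state is a dict: "time": time; "joint_positions": joint angles; "joint_vel": joint speeds; "joint_torque": joint torques, N m; "ee_pos": TCP position; "eef_rot": TCP orientation; "ft_force": force on the tool from outside, world axes, zero at the start; "torque": the same for the moment, N m; "width": finger opening in m.
Only numpy, scipy, OpenCV 4.12 (cv2) and the standard library are available. Lean on these libraries where they do the work, as an engineer would, in place of code of your own. Each camera call takes 0.05 s, during which the arm holds its last target.

TASK

Get the bench shaker ready to run. First take its shift lever out of the rear left gear into neutral; then stand every white lidded sample tub that is on the bench upright on the shaker's deck, inside its fence; then pull the red deck lock knob up and twist it a quarter turn counter-clockwise so that it stays parked in its upper notch; and last move the lever across the neutral slot and fully forward into the right-hand forward gear (green dot). Never enter the other two gears, do not put it into gear with the lock still in, and leave everything else on the bench where it stands.

Things in the scene. Friction and masses are not known exactly. Their poses are not given: they have to be found in the camera images.
- deck_centre (a point): centre of the upper surface of the shaker's deck, a grey tray: floor 170 mm (x) by 214 mm (y), 35 mm above the bench, inside a thin fence 28 mm high (top 63 mm above the bench). x points to the shaker's back (away from the robot), y left, z up. It plays up to 8 mm along y once unlocked. The red plunger stands 150 mm along +y from it, the lever pivot 195 mm along -y.
- lever_pivot (a point): the point about which the lever swings, fixed, 8 mm above the bench inside the white gear unit (110 mm wide, 190 mm deep, top 80 mm above the bench, with a steel H-gate plate). x points to the shaker's back (forward), y left, z up. Left and right slots run along x, the neutral slot joins them in the middle. Dots: green forward right, red rear right, yellow both left gears.
- lever_knob (a point): centre of the lever's black ball knob, 42 mm diameter, on a 10 mm steel stalk; 133 mm above the bench when upright. With cross angle a and shift angle b it lies at 125 mm * (sin b, -cos b sin a, cos b cos a) from lever_pivot, in that point's axes.
- lever_cross (a joint): sideways angle of the lever, rad: negative left, positive right; stops at -0.255 and +0.255. It can change only while the lever is in neutral. Stiff (about 1 N at the knob): stays where left.
- lever_shift (a joint): fore-and-aft angle of the lever, rad: negative towards the front of the shaker (the robot), positive forward (away from the robot); stops at -0.36 and +0.36. Neutral is 0 and lets the lever cross within about +-0.07; the slots let it shift only with cross beyond about +-0.21. Starts in the rear left gear. Stiff (about 1 N): stays where left.
- plunger_grip (a point): centre of the red bar knob of the deck lock: 52 mm long (point x) by 14 mm wide (point y) by 24 mm high, centre 84.5 mm above the bench when locked. It lifts and turns about the vertical through this point. 14 mm free space under it, then a square steel collar (36 mm, top 58 mm above the bench). The bar lies along the shaker's x when locked and turns with the knob.
- plunger_lift (a joint): height the plunger is pulled up, m: 0 locked (spring-held, 3 N), at most 0.022 (8 N). Above about 0.017 it clears the collar and can be twisted; parked in the rest notch it sits at about 0.0125. On the collar's top away from the notch it sits at about 0.0155.
- plunger_twist (a joint): angle of the plunger knob, rad, counter-clockwise from above: 0 locked, stops at 1.62. Rest notch at 1.57; a cross pin drops 3 mm into it, from about 1.3 on. Cannot turn while the lift is under 0.0155.
- tuba_mid (a point): the middle (half-way up) of a white plastic sample tub with a press-on lid, 50 mm tall and about 64 mm across (round; lid 65 mm, the top 8 mm; a thin tab sticks out 7 mm at its +y), about 0.12 kg; stands upright with its z up; any grasp direction will do. A computer case 135 mm high stands behind the tubs, at x over 0.54 for y over 0.26. Absent (None) in some starts.
- tubb_mid (a point): the middle (half-way up) of a white plastic sample tub with a press-on lid, 40 mm tall and about 64 mm across (round; lid 65 mm, the top 8 mm; a thin tab sticks out 7 mm at its +y), about 0.12 kg; stands upright with its z up; any grasp direction will do. A computer case 135 mm high stands behind the tubs, at x over 0.54 for y over 0.26. Absent (None) in some starts.
- tubc_mid (a point): the middle (half-way up) of a white plastic sample tub with a press-on lid, 50 mm tall and about 64 mm across (round; lid 65 mm, the top 8 mm; a thin tab sticks out 7 mm at its +y), about 0.12 kg; stands upright with its z up; any grasp direction will do. A computer case 135 mm high stands behind the tubs, at x over 0.54 for y over 0.26. Absent (None) in some starts.
- tubd_mid (a point): the middle (half-way up) of a white plastic sample tub with a press-on lid, 40 mm tall and about 64 mm across (round; lid 65 mm, the top 8 mm; a thin tab sticks out 7 mm at its +y), about 0.12 kg; stands upright with its z up; any grasp direction will do. A computer case 135 mm high stands behind the tubs, at x over 0.54 for y over 0.26. Absent (None) in some starts.
- cup: bystander: open steel cup, 68 mm wide, 49 mm tall, behind the shaker at the right; origin under its centre
- tape: bystander: roll of tan tape lying flat, 94 mm wide, 25 mm high, at the right end of the bench; origin under its centre
- stapler: bystander: blue stapler, 126 mm long, 46 mm high, at the left of the bench; origin under its centre
Mind the look-alikes: they are no part of the job. What is shaped like the part that bears tubc_mid but orange is not meant.

How it is judged:
By the outcome, as a careful person would: the job done as asked, in the order asked, and still so for the second after the job is handed in, with the robot touching nothing.
Of tuba, tubb, tubc, tubd only 2 to 4 are there at a start; the rules pass over those that are not, and their reading is None.
At some moment in a run one of tuba, tubb, tubc, tubd may be knocked a few centimetres aside while the robot is not near it.
It also fails if it takes over 210 s, if anything falls off the work surface, if the arm or the gripper's body presses on something with over 40 N, if the wrist force passes 120 N, or if a joint passes its speed limit or range.

## Working session

There is one attempt and no reset: what is moved stays moved. The work goes in short steps, Python scripts to look and compute and a tool call to move; the robot and the scene stay as the last step left them, time stands still between calls to the robot, and variables do not carry over. Pictures are saved under pics/ and viewed, and the job is handed in when it is done.

Besides the shell and the picture viewer there is one more tool, called after "Request:" as name(argument=value, ...) on one line, values as JSON. move_arm: Moves the arm, as the interface text tells. Shift numbers are shares of 2.5 cm and turn numbers shares of 90 degrees, none past 1 either way. Its arguments: {"type":"object","properties":{"deltas":{"type":"array","items":{"type":"array","items":{"type":"number"}}},"squeeze":{"type":"number"}},"required":["deltas"]}

```bash
ls; mkdir -p pics
python3 - <<'E'
from bench import r
import cv2
s=r.read_state(); print(s)
for c in ["scene","top","wrist"]:
    im=r.camera(c); cv2.imwrite(f"pics/{c}0.png",im[:,:,::-1]); print(c,r.camera_info(c))
E
```

```text
pics
{'time': 0.0, 'joint_positions': array([ 1.12040238,  0.33286062, -0.06467569,  1.46097871,  0.02158613,
        1.34988094, -0.08854314]), 'joint_vel': array([-3.79226453e-05, -5.44903276e-04, -2.05837486e-03,  1.15496683e-04,
       -1.55895614e-03,  2.77087326e-04,  1.71436469e-03]), 'joint_torque': array([-9.06305081e-05, -6.23254037e+01,  2.46494956e-02, -3.89892089e+01,
       -6.12396165e-02,  3.97563726e-02,  1.88801864e-04]), 'ee_pos': array([ 0.25909561, -0.56829278,  0.19944307]), 'eef_rot': array([ 9.77215908e-01,  2.12246453e-01, -1.82208373e-04, -6.92873678e-04]), 'ft_force': array([-0.64078093,  0.89838342,  0.05478911]), 'torque': array([-0.0176471 , -0.02985025, -0.011447  ]), 'width': 0.08698358849043131}
scene {'K': array([[481.40716403,   0.        , 312.02732703],
       [  0.        , 481.40716403, 238.08366308],
       [  0.        ,   0.        ,   1.        ]]), 'k1': 0.014134015362655579, 'R': array([[-0.8729282 , -0.48776341,  0.00912275],
       [-0.25261616,  0.43594   , -0.86379477],
       [ 0.41735051, -0.75633536, -0.50376123]]), 't': array([0.49
[... 277 characters left out ...]
],
       [-0.99838249, -0.00938156, -0.05607483],
       [ 0.05601855,  0.00615823, -0.99841074]]), 't': array([0.0025274 , 0.56401475, 1.49136462])}
wrist {'K': array([[358.50043245,   0.        , 321.5351409 ],
       [  0.        , 358.50043245, 240.4106355 ],
       [  0.        ,   0.        ,   1.        ]]), 'k1': -0.042755201973461714, 'hand_eye': array([[ 4.50398765e-04, -9.58282629e-01, -2.85821971e-01,
         8.03067362e-02],
       [ 9.99999886e-01,  3.86806873e-04,  2.78944287e-04,
        -1.18648194e-03],
       [-1.56749562e-04, -2.85822065e-01,  9.58282695e-01,
        -1.84973348e-01],
       [ 0.00000000e+00,  0.00000000e+00,  0.00000000e+00,
         1.00000000e+00]])}
```

View pics/scene0.png

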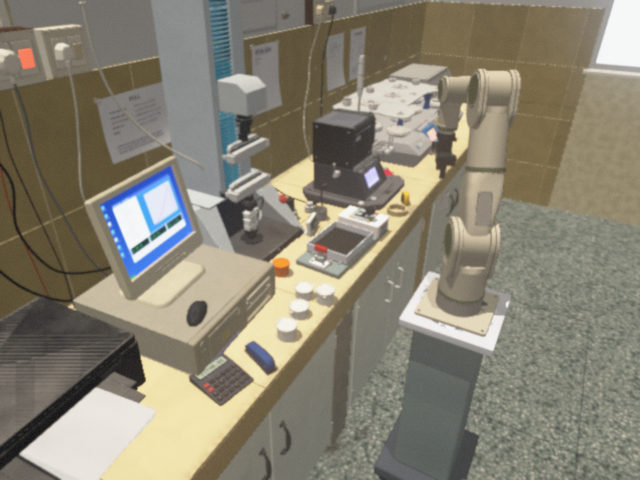

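View pics/top0.png

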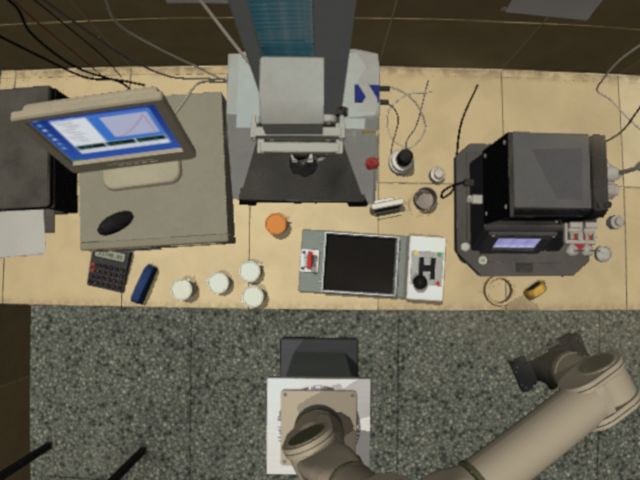

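```bash
cat > h.py <<'E'
import numpy as np, cv2
from bench import r
from scipy.spatial.transform import Rotation as Rn
def toolT(s=None):
    s=s or r.read_state(); T=np.eye(4); T[:3,:3]=Rn.from_quat(s["eef_rot"]).as_matrix(); T[:3,3]=s["ee_pos"]; return T
def cam(c,s=None):
    i=r.camera_info(c)
    if c=="wrist":
        T=toolT(s)@i["hand_eye"]; R=T[:3,:3].T; t=-R@T[:3,3]
    else: R,t=i["R"],i["t"]
    return i["K"],i["k1"],R,t
def pix2w(c,uv,z,s=None):
    K,k1,R,t=cam(c,s)
    d=np.array([k1,0,0,0,0.])
    p=cv2.undistortPoints(np.array([[uv]],float),K,d)[0,0]
    ray=R.T@np.array([p[0],p[1],1]); o=-R.T@t
    return o+ray*(z-o[2])/ray[2]
def w2pix(c,X,s=None):
    K,k1,R,t=cam(c,s)
    return cv2.projectPoints(np.array([X],float),cv2.Rodrigues(R)[0],t,K,np.array([k1,0,0,0,0.]))[0][0,0]
def c2w(c,p,s=None):
    K,k1,R,t=cam(c,s); return R.T@(np.array(p)-t)
E
python3 - <<'E'
from h import *
np.set_printoptions(precision=4,suppress=True)
for c in ["top","scene"]:
  r.camera(c)
  for l in ["deck_centre","lever_pivot","lever_knob","plunger_grip","tuba_mid","tubb_mid","tubc_mid","tubd_mid","cup","tape","stapler"]:
    for d in r.tip_of(c,l): print(c,l,round(d["confidence"],2),c2w(c,d["position"]))
print(r.read_state()["time"])
E
```

```text
top deck_centre 0.59 [ 0.5001 -0.1216  0.0328]
top lever_knob 0.53 [ 0.4486 -0.281   0.1218]
top plunger_grip 0.58 [0.5067 0.0324 0.0852]
top tuba_mid 0.64 [0.3973 0.2029 0.0267]
top tubb_mid 0.64 [0.477  0.2173 0.0185]
top tubc_mid 0.91 [0.4147 0.4165 0.0262]
top tubc_mid 0.64 [0.6174 0.1337 0.0252]
top tubd_mid 0.88 [0.4415 0.3086 0.0206]
top cup 0.55 [0.4732 0.2147 0.0215]
top tape 0.94 [ 0.4254 -0.5542 -0.0043]
top stapler 0.74 [0.4333 0.5433 0.0027]
scene lever_knob 0.44 [ 0.4515 -0.286   0.1247]
scene plunger_grip 0.68 [0.5138 0.0293 0.0891]
scene tuba_mid 0.74 [0.3982 0.199  0.0249]
scene tubb_mid 0.81 [0.4735 0.213  0.0271]
scene tubb_mid 0.44 [0.5111 0.0329 0.0899]
scene tubc_mid 0.82 [0.4206 0.4154 0.0242]
scene tubc_mid 0.78 [0.6254 0.1344 0.029 ]
scene tubd_mid 0.8 [0.4383 0.3062 0.0209]
scene cup 0.44 [ 0.7092 -0.3194 -0.002 ]
scene tape 0.62 [ 0.4256 -0.5491  0.0041]
scene stapler 0.86 [ 0.4333  0.5411 -0.0007]
1.35
```

The views show four white tubs at top-view pixels (183,289), (219,283), (250,271) and (254,296). The orange look-alike is at (277,224). The shaker's deck is at (360,265), the red bar at (309,261) and the knob at (420,282).

Run:
```python
from h import *
im=cv2.imread("pics/top0.png"); a=im[210:320,160:460]
cv2.imwrite("pics/z0.png",cv2.resize(a,None,fx=2.6,fy=2.6,interpolation=cv2.INTER_CUBIC))
im=cv2.imread("pics/scene0.png"); a=im[190:350,260:420]
cv2.imwrite("pics/z1.png",cv2.resize(a,None,fx=3.5,fy=3.5,interpolation=cv2.INTER_CUBIC))
```

```text
(no output)
```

View pics/z0.png

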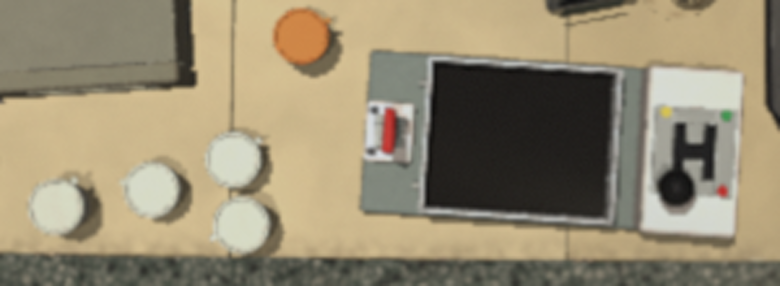

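View pics/z1.png

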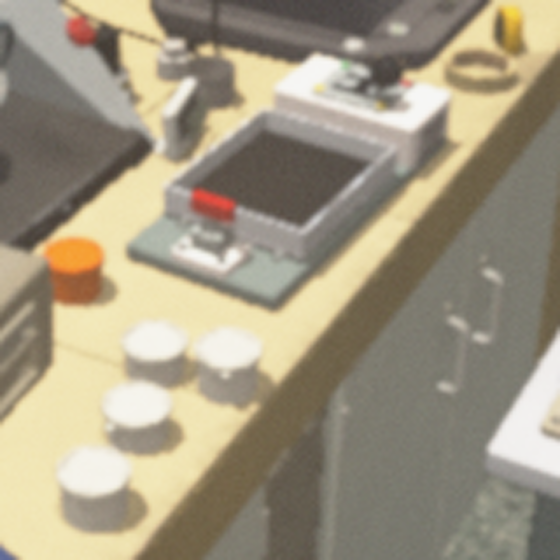

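Run:
```python
from h import *
np.set_printoptions(precision=4,suppress=True)
o=lambda u,v:(160+(u-.8)/2.6,210+(v-.8)/2.6)
P=[pix2w("top",o(*p),0.063) for p in [(429,59),(621,71),(612,222),(422,209)]]
for p in P: print(p)
P=np.array(P); c=P.mean(0); y=(P[0]-P[1]+P[3]-P[2]); x=(P[0]-P[3]+P[1]-P[2]); print(c, np.degrees(np.arctan2(-y[0],y[1])),np.degrees(np.arctan2(x[1],x[0])),np.linalg.norm(x)/2,np.linalg.norm(y)/2)
# bar ends, gate plate corners
for p in [(391,110),(388,153)]: print("bar",pix2w("top",o(*p),0.0965))
for p in [(655,105),(735,110),(728,198),(650,192)]: print("gate",pix2w("top",o(*p),0.081))
print("knob",pix2w("top",o(676,187),0.122))
for p in [(57,207),(153,189),(234,159),(243,225)]: print("tub",pix2w("top",o(*p),0.045))
```

```text
[ 0.5914 -0.0141  0.063 ]
[ 0.5798 -0.2338  0.063 ]
[ 0.4077 -0.2238  0.063 ]
[ 0.4206 -0.0077  0.063 ]
[ 0.4998 -0.1199  0.063 ] -3.2261649271007715 -2.731512014000495 0.17165244980784883 0.21822177708515944
bar [0.5315 0.028  0.0965]
bar [0.4836 0.0308 0.0965]
gate [ 0.5404 -0.2695  0.081 ]
gate [ 0.5356 -0.3605  0.081 ]
gate [ 0.4363 -0.3523  0.081 ]
gate [ 0.4425 -0.2639  0.081 ]
knob [ 0.4492 -0.285   0.122 ]
tub [0.417  0.4153 0.045 ]
tub [0.4393 0.3032 0.045 ]
tub [0.475  0.2097 0.045 ]
tub [0.3992 0.1981 0.045 ]
```

Request:
move_arm(deltas=[[1,0,0,0,-0.07],[1,0,0,0,-0.07],[1,0,0,0,-0.07],[1,0,0,0,-0.07],[1,0,0,0,-0.07],[1,0,0,0,-0.07],[1,0,0,0,-0.07],[1,0,0,0,-0.07],[1,0,0,0,-0.07],[1,0,0,0,-0.06],[1,0,0,0,0]], squeeze=10)

```text
time: 2.27
ee_pos: [0.2592, -0.5687, 0.2002]
eef_rot: [0.726, 0.687, 0.0, 0.0]
ft_force: [0.9, 0.5, -1.3]
width: 0.0869
```

Request:
move_arm(deltas=[[1,0.5,0.3,0,0],[1,0.9,0.6,0,0],[1,0.9,0.6,0,0],[1,0.9,0.6,0,0],[1,0.9,0.6,0,0],[1,0.9,0.6,0,0],[1,0.9,0.5,0,0],[1,0.9,0.5,0,0],[1,0.9,0.5,0,0],[1,0.9,0.5,0,0],[1,0,0,0,0]])

```text
time: 3.18
ee_pos: [0.4082, -0.3559, 0.2007]
eef_rot: [0.726, 0.687, 0.001, 0.0]
ft_force: [0.7, 0.5, 0.9]
width: 0.0872
```

```bash
cat >> h.py <<'E'
np.set_printoptions(precision=4,suppress=True)
YAW=np.radians(-3.0); xs=np.array([np.cos(YAW),np.sin(YAW)]); ys=np.array([-xs[1],xs[0]]); DC=np.array([0.500,-0.120])
def S(x,y): return DC+x*xs+y*ys
def yaw():
    T=toolT(); return np.degrees(np.arctan2(T[1,0],T[0,0]))
def go(X,z=None,s=None):
    "tool-axis shift to reach world xy (TCP) in units of 25mm"
    T=toolT(); p=T[:3,3]; tgt=np.array([X[0],X[1],p[2] if z is None else z])
    return T[:3,:3].T@(tgt-p)/0.025
def snap(c,n,crop=None,f=1):
    s=r.read_state(); im=r.camera(c); 
    if crop: im=im[crop[1]:crop[3],crop[0]:crop[2]]
    if f!=1: im=cv2.resize(im,None,fx=f,fy=f,interpolation=cv2.INTER_CUBIC)
    cv2.imwrite(f"pics/{n}.png",im[:,:,::-1]); return s
E
python3 - <<'E'
from h import *
s=snap("wrist","w1"); print(s["time"],s["ee_pos"],yaw(),s["ft_force"])
for l in ["lever_knob","lever_pivot","deck_centre"]:
  for d in r.tip_of("wrist",l): print(l,d["confidence"],c2w("wrist",d["position"],s))
print(go(S(-0.044,-0.1655)))
E
```

```text
3.1833 [ 0.4082 -0.3559  0.2007] 86.73650454408927 [0.696  0.5298 0.9413]
lever_knob 0.86 [ 0.453  -0.2829  0.1224]
[ 3.2706  1.5421 -0.0016]
```

View pics/w1.png

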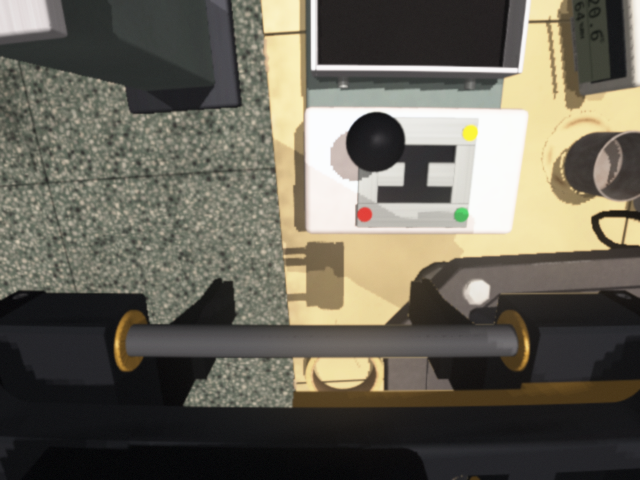

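The wrist view shows the ball at (376,141), the H-gate at (417,175), and the green dot at (461,215).

Run:
```python
from h import *
print("knob",pix2w("wrist",(376,141),0.1212)," pred",S(-0.044,-0.1655))
for p in [(470,133),(461,215),(364,215)]: 
  X=pix2w("wrist",p,0.082); d=X[:2]-DC; print(X,d@xs,d@ys)
for p in [(455,150),(453,203),(380,152),(379,203),(417,175)]: 
  X=pix2w("wrist",p,0.081); d=X[:2]-DC; print(X,d@xs,d@ys)
```

```text
knob [ 0.4483 -0.2892  0.1212]  pred [ 0.4474 -0.283 ]
[ 0.5312 -0.2882  0.082 ] 0.03999532939745149 -0.16629446704536177
[ 0.5269 -0.3567  0.082 ] 0.03920675698759943 -0.23501244303151847
[ 0.4424 -0.3517  0.082 ] -0.04543246119814161 -0.2344115874241729
[ 0.5197 -0.3012  0.081 ] 0.02914067441838971 -0.17993590942193172
[ 0.5197 -0.3459  0.081 ] 0.03153583344765818 -0.2245802947745938
[ 0.4572 -0.2994  0.081 ] -0.03331450885526604 -0.18136942649677085
[ 0.4557 -0.3422  0.081 ] -0.032648987521278365 -0.2241775910232998
[ 0.4882 -0.3201  0.081 ] -0.0013481526580682297 -0.20044907391346578
```

Request:
move_arm(deltas=[[1,0.6,0.3,0,0],[1,0.8,0.4,0,0],[1,0.8,0.4,0,0],[1,0.68,0.33,0,0],[1,0,0,0,0],[1,0,0,0,0]])

```text
time: 3.88
ee_pos: [0.4442, -0.2922, 0.2002]
eef_rot: [0.728, 0.686, -0.0, 0.0]
ft_force: [0.2, 0.9, 0.3]
width: 0.0869
```

Run:
```python
from h import *
s=snap("wrist","w2"); print(s["time"],s["ee_pos"])
for d in r.tip_of("wrist","lever_knob"): print(d["confidence"],c2w("wrist",d["position"],s))
```

```text
3.8833 [ 0.4442 -0.2922  0.2002]
0.88 [ 0.4522 -0.2825  0.1242]
```

View pics/w2.png

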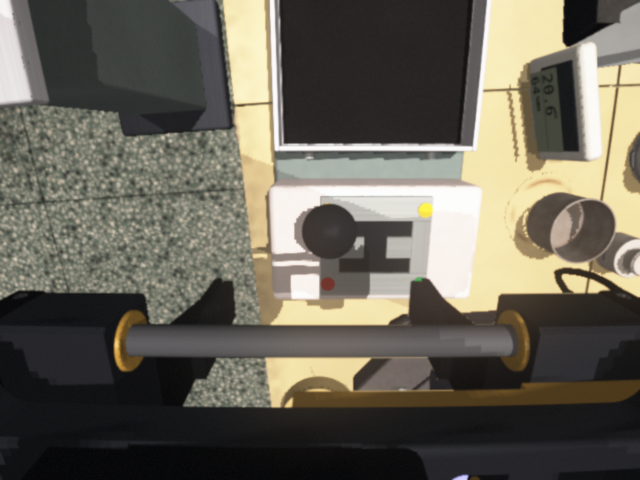

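Request:
move_arm(deltas=[[1,0.3,0.18,0.4,0],[1,0,0,0.8,0],[1,0,0,0.8,0],[1,0,0,0.8,0],[1,0,0,0.8,0],[1,0,0,0.3,0],[1,0,0,0,0],[1,0,0,0,0]])

```text
time: 4.65
ee_pos: [0.4491, -0.285, 0.1029]
eef_rot: [0.728, 0.686, 0.0, -0.0]
ft_force: [1.1, 0.1, 0.5]
width: 0.0871
```

Run:
```python
from h import *
s=snap("wrist","w3"); print(s["time"],s["ee_pos"],go((.449,-.285),0.102))
```

```text
4.65 [ 0.4491 -0.285   0.1029] [ 0.009 -0.027  0.065]
```

View pics/w3.png

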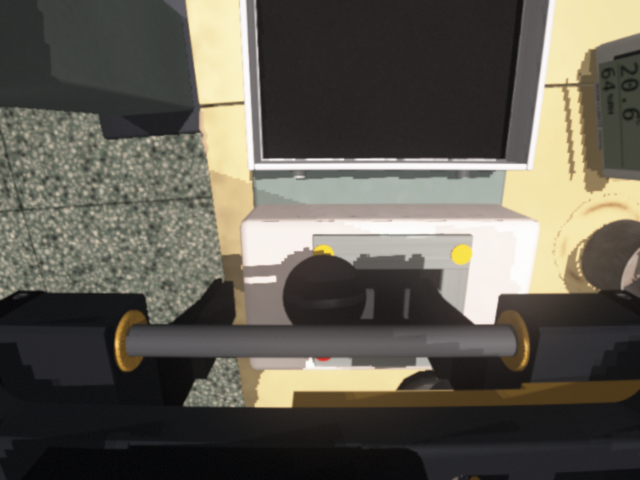

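The knob sits at (324,290), centred between the fingers. Closing on it.

Request:
move_arm(deltas=[[-1,0,0,0,0],[-1,0,0,0,0],[-1,0,0,0,0],[-1,0,0,0,0],[-1,0,0,0,0],[-1,0,0,0,0],[-1,0,0,0,0],[-1,0,0,0,0]], squeeze=10)

```text
time: 5.37
ee_pos: [0.4492, -0.2849, 0.1028]
eef_rot: [0.728, 0.686, 0.0, 0.0]
ft_force: [1.0, -0.5, -1.0]
width: 0.042
```

Request:
move_arm(deltas=[[-1,0.02,0.28,-0.1,0],[-1,0.02,0.3,-0.08,0],[-1,0.02,0.3,-0.06,0],[-1,0.02,0.3,-0.04,0],[-1,0,0.3,-0.02,0],[-1,0,0.28,-0.01,0],[-1,0,0,0,0],[-1,0,0,0,0]])

```text
time: 6.03
ee_pos: [0.4951, -0.2853, 0.1122]
eef_rot: [0.727, 0.686, 0.001, 0.001]
ft_force: [-1.3, 2.0, 11.1]
width: 0.0389
```

Run:
```python
from h import *
s=snap("wrist","w4"); print(s["time"],s["ee_pos"],yaw(),s["ft_force"],s["width"])
d=s["ee_pos"][:2]-DC; print(d@xs,d@ys)
```

```text
6.0333 [ 0.4951 -0.2853  0.1122] 86.64778283753581 [-1.3039  2.0169 11.0702] 0.03890162570265112
0.00375236604978232 -0.16534888009775325
```

View pics/w4.png

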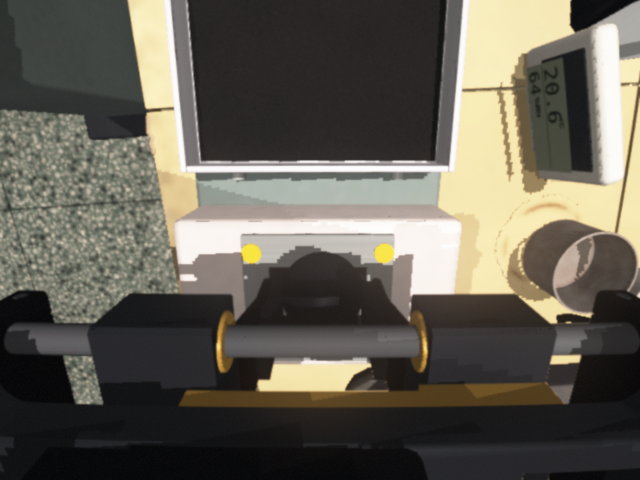

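Request:
move_arm(deltas=[[-1,0,-0.1,0.1,0],[-1,0,0,0,0],[-1,-0.2,0,-0.06,0],[-1,-0.25,0,-0.04,0],[-1,-0.25,0,-0.03,0],[-1,-0.25,0,-0.02,0],[-1,-0.25,0,-0.01,0],[-1,0,0,0,0],[-1,0,0,0,0]])

```text
time: 6.83
ee_pos: [0.4914, -0.3165, 0.1144]
eef_rot: [0.728, 0.686, 0.001, 0.003]
ft_force: [1.1, -1.2, 10.6]
width: 0.0399
```

Run:
```python
from h import *
s=snap("wrist","w5"); print(s["time"],s["ee_pos"],yaw(),s["ft_force"],s["width"])
d=s["ee_pos"][:2]-DC; print(d@xs,d@ys)
```

```text
6.8333 [ 0.4914 -0.3165  0.1144] 86.60080171926961 [ 1.1194 -1.1507 10.5724] 0.039874429095694
0.0017429721646416822 -0.19666870972047654
```

View pics/w5.png

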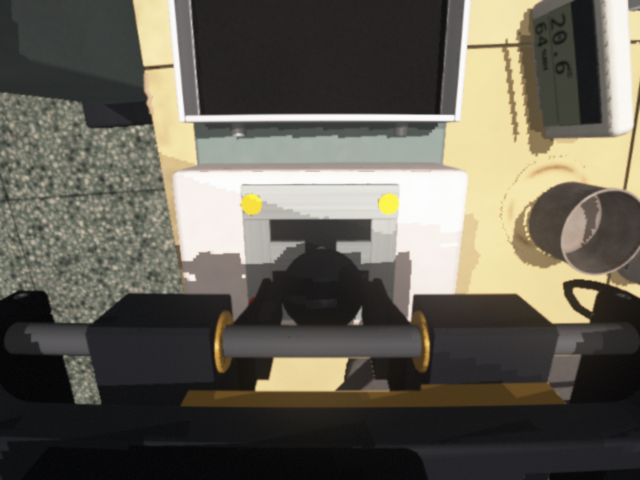

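Request:
move_arm(deltas=[[1,0,0,0,0],[1,0,0,0,0],[1,0,0,0,0],[1,0,0,0,0],[1,0,0,0,0],[1,0,0,-0.4,0],[1,0,0,-0.8,0],[1,0,0,-0.9,0],[1,0,0,-0.9,0],[1,0,0,-0.9,0],[1,0,0,0,0]])

```text
time: 7.8
ee_pos: [0.4908, -0.3161, 0.2151]
eef_rot: [0.728, 0.686, 0.001, 0.003]
ft_force: [0.2, -0.3, 0.8]
width: 0.0866
```

Run:
```python
from h import *
s=snap("wrist","w6"); print(s["time"],s["ee_pos"],s["ft_force"])
for d in r.tip_of("wrist","lever_knob"): print(d["confidence"],c2w("wrist",d["position"],s))
print(go((.43,.30)))
```

```text
7.8 [ 0.4908 -0.3161  0.2151] [ 0.1723 -0.3329  0.7826]
0.88 [ 0.4968 -0.3118  0.1347]
[24.4367 -3.8285 -0.0356]
```

View pics/w6.png

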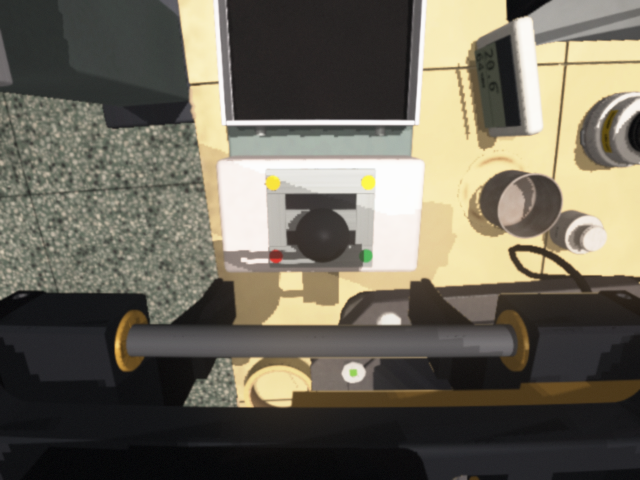

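The knob is at (323,236), over the middle of the neutral slot. Next I move to the tubs.

Request:
move_arm(deltas=[[1,0.5,-0.1,0,0],[1,0.95,-0.15,0,0],[1,0.95,-0.15,0,0],[1,0.95,-0.15,0,0],[1,0.95,-0.15,0,0],[1,0.95,-0.15,0,0],[1,0.95,-0.15,0,0],[1,0.95,-0.15,0,0],[1,0.95,-0.15,0,0],[1,0.95,-0.15,0,0],[1,0.95,-0.15,0,0],[1,0.95,-0.15,0,0]])

```text
time: 8.9
ee_pos: [0.46, -0.0375, 0.2085]
eef_rot: [0.728, 0.686, -0.001, -0.001]
ft_force: [0.7, 0.2, -0.3]
width: 0.0875
```

Request:
move_arm(deltas=[[1,0.95,-0.15,0,0],[1,0.95,-0.15,0,0],[1,0.95,-0.15,0,0],[1,0.95,-0.15,0,0],[1,0.95,-0.15,0,0],[1,0.95,-0.15,0,0],[1,0.95,-0.15,0,0],[1,0.95,-0.15,0,0],[1,0.95,-0.15,0,0],[1,0.95,-0.15,0,0],[1,0.95,-0.15,0,0],[1,0.8,-0.15,0,0]])

```text
time: 9.9
ee_pos: [0.4313, 0.2457, 0.2086]
eef_rot: [0.727, 0.686, -0.001, -0.0]
ft_force: [-0.3, -0.9, -0.4]
width: 0.0872
```

Request:
move_arm(deltas=[[1,0,0,0,-0.05],[1,0,0,0,-0.07],[1,0,0,0,-0.075],[1,0,0,0,-0.075],[1,0,0,0,-0.075],[1,0,0,0,-0.075],[1,0,0,0,-0.075],[1,0,0,0,-0.075],[1,0,0,0,-0.075],[1,0,0,0,-0.075],[1,0,0,0,-0.075],[1,0,0,0,-0.075]])

```text
time: 10.9
ee_pos: [0.4317, 0.244, 0.2084]
eef_rot: [0.128, 0.992, -0.001, -0.001]
ft_force: [0.2, 0.6, 0.3]
width: 0.0868
```

Run:
```python
from h import *
s=snap("wrist","w7"); print(s["time"],s["ee_pos"],yaw(),s["joint_positions"])
snap("top","t7",(160,200,460,320),2.6)
for c in ["wrist","top"]:
 for l in ["tuba_mid","tubb_mid","tubc_mid","tubd_mid"]:
  for d in r.tip_of(c,l): print(c,l,round(d["confidence"],2),c2w(c,d["position"],s))
```

```text
10.9 [0.4317 0.244  0.2084] 165.79207909784262 [ 0.4005  0.1578 -1.0819  1.7363  0.1431  1.3352  0.6039]
wrist tuba_mid 0.91 [0.404  0.1998 0.0264]
wrist tubb_mid 0.77 [0.4778 0.2136 0.0193]
wrist tubc_mid 0.78 [0.4193 0.4215 0.0275]
wrist tubc_mid 0.62 [0.6183 0.1388 0.0265]
wrist tubd_mid 0.62 [0.4413 0.309  0.0145]
top tuba_mid 0.61 [0.4006 0.2012 0.0278]
top tubb_mid 0.88 [0.4777 0.2191 0.0186]
top tubc_mid 0.65 [ 0.4976 -0.119   0.0328]
top tubc_mid 0.59 [0.6164 0.1351 0.025 ]
top tubd_mid 0.59 [0.4335 0.3051 0.0186]
top tubd_mid 0.57 [ 0.4231 -0.5556 -0.0033]
```

View pics/w7.png

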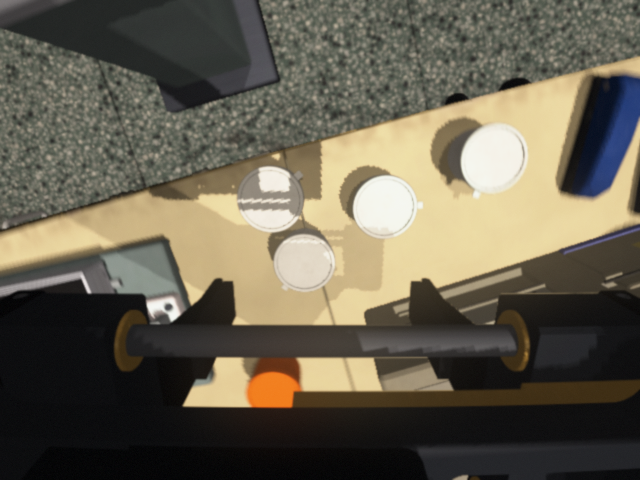

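View pics/t7.png

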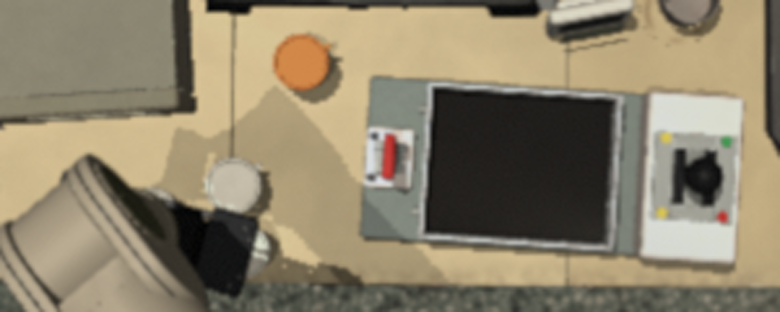

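```bash
cat > circ.py <<'E'
from h import *
import sys
def white(n,c="wrist",mn=300):
    im=cv2.imread(f"pics/{n}.png"); g=cv2.cvtColor(im,cv2.COLOR_BGR2HSV)
    return im,g
E
python3 - <<'E'
from h import *
for n,p,h,t in [("A",(271,199),.05,(299,175)),("B",(304,262),.04,(285,288)),("D",(385,206),.04,(419,205)),("C",(493,158),.05,(476,193))]:
    X=pix2w("wrist",p,h); Y=pix2w("wrist",t,h-.003); d=Y-X; print(n,X,"tab dir",np.degrees(np.arctan2(d[1],d[0])),np.linalg.norm(d), pix2w("wrist",p,h+0.01 if h<.045 else h-.01)[:2])
    # other assumption radius check
print(go((.400,.1995)))
E
```

```text
A [0.4042 0.2031 0.05  ] tab dir 114.55728612516606 0.035730919355511745 [0.4056 0.2012]
B [0.4785 0.2147 0.04  ] tab dir -49.41391001618952 0.03776350114107938 [0.4751 0.2162]
D [0.4422 0.3097 0.04  ] tab dir 75.6999549814681 0.03521925142112259 [0.4398 0.3084]
C [0.4212 0.4179 0.05  ] tab dir -33.32746840668806 0.03589602807150461 [0.423  0.4223]
[ 0.8115 -2.0641  0.0002]
```

Request:
move_arm(deltas=[[1,0.2,-0.5,0,0],[1,0.3,-0.7,0.4,0],[1,0.23,-0.74,0.8,0],[1,0,0,0.8,0],[1,0,0,0.8,0],[1,0,0,0.8,0],[1,0,0,0.8,0],[1,0,0,0.6,0],[1,0,0,0,0],[1,0,0,0,0]])

```text
time: 12.23
ee_pos: [0.4024, 0.2021, 0.0844]
eef_rot: [0.131, 0.991, 0.0, -0.001]
ft_force: [-0.0, 0.3, 0.4]
width: 0.0869
```

Run:
```python
from h import *
s=snap("wrist","w8"); print(s["time"],s["ee_pos"],yaw())
for l in ["tuba_mid"]:
  for d in r.tip_of("wrist",l): print(l,round(d["confidence"],2),c2w("wrist",d["position"],s))
```

```text
12.2333 [0.4024 0.2021 0.0844] 164.9110457376107
tuba_mid 0.76 [0.4018 0.2    0.0277]
```

View pics/w8.png

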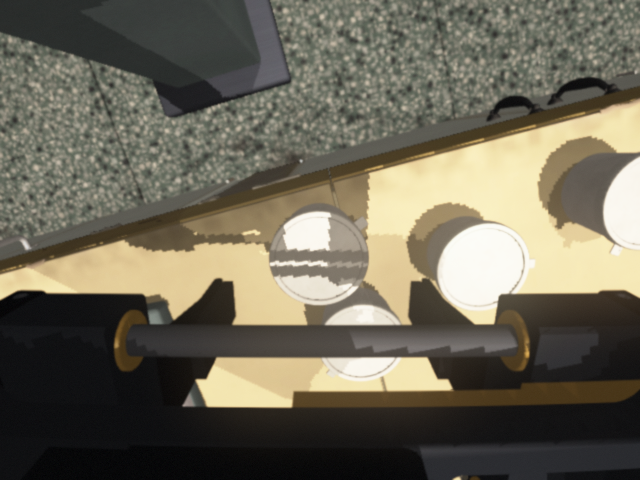

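Lid A is at (319,256), on the jaw centre line. I'll descend and grip it.

Request:
move_arm(deltas=[[1,0,0,0.5,0],[1,0,0,0.6,0],[1,0,0,0.6,0],[1,0,0,0.6,0],[1,0,0,0.5,0],[1,0,0,0,0],[-1,0,0,0,0],[-1,0,0,0,0],[-1,0,0,0,0],[-1,0,0,0,0],[-1,0,0,0,0],[-1,0,0,0,0]], squeeze=15)

```text
time: 13.33
ee_pos: [0.4034, 0.2017, 0.0151]
eef_rot: [0.131, 0.991, -0.0, 0.001]
ft_force: [-0.6, -2.4, 8.2]
width: 0.0632
```

Request:
move_arm(deltas=[[-1,0,0,-0.4,0],[-1,0,0,-0.8,0],[-1,0,0,-0.8,0],[-1,0,0,-0.9,0],[-1,0,0,-0.9,0],[-1,0,0,-0.9,0],[-1,0,0,0,0]])

```text
time: 13.92
ee_pos: [0.4046, 0.2033, 0.1362]
eef_rot: [0.131, 0.991, 0.001, 0.003]
ft_force: [0.5, 0.9, -0.5]
width: 0.0633
```

Run:
```python
from h import *
s=snap("wrist","w9"); print(s["time"],s["ee_pos"],yaw(),s["width"]); X=S(-.04,-.05);print(X,go(X,0.15))
```

```text
13.9167 [0.4046 0.2033 0.1362] 164.90639447960928 0.06327467914426994
[ 0.4574 -0.1678] [ -5.9193 -13.7469  -0.6271]
```

View pics/w9.png

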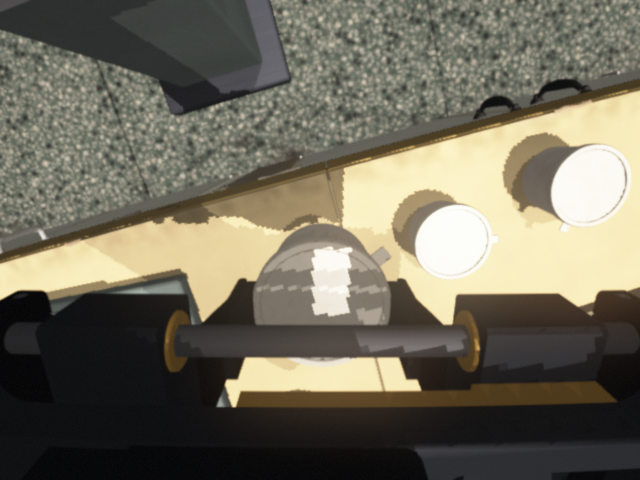

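Request:
move_arm(deltas=[[-1,-0.2,-0.5,-0.2,0],[-1,-0.4,-0.95,-0.2,0],[-1,-0.42,-0.95,0,0],[-1,-0.42,-0.95,0,0],[-1,-0.42,-0.95,0,0],[-1,-0.42,-0.95,0,0],[-1,-0.42,-0.95,0,0],[-1,-0.42,-0.95,0,0],[-1,-0.42,-0.95,0,0],[-1,-0.42,-0.95,0,0],[-1,-0.42,-0.95,0,0],[-1,0,0,0,0]])

```text
time: 14.97
ee_pos: [0.443, -0.0729, 0.1409]
eef_rot: [0.134, 0.991, -0.0, -0.001]
ft_force: [-0.5, -1.1, -1.1]
width: 0.0632
```

Run:
```python
from h import *
s=snap("wrist","w10"); print(s["time"],s["ee_pos"],yaw(),s["width"]); X=S(-.04,-.05);print(X,go(X,0.15))
```

```text
14.9667 [ 0.443  -0.0729  0.1409] 164.68401962964668 0.06319303865675997
[ 0.4574 -0.1678] [-1.5934 -3.6171 -0.3656]
```

View pics/w10.png

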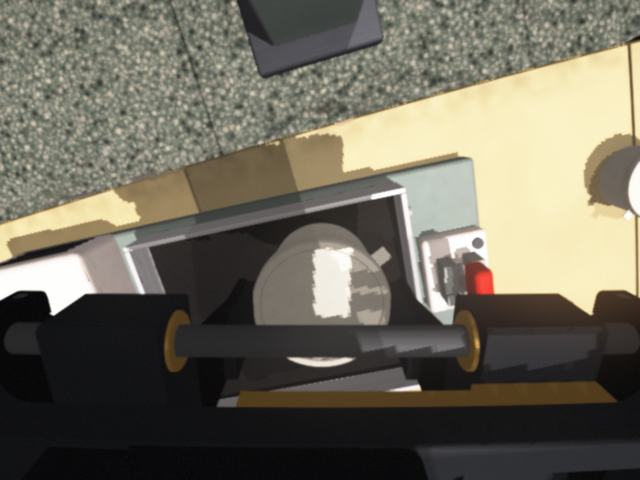

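Run:
```python
from h import *
for p in [(404,183),(130,250)]:
  X=pix2w("wrist",p,0.063); d=X[:2]-DC; print(X,d@xs,d@ys)
```

```text
[0.4173 0.0017 0.063 ] -0.08894645285212968 0.11720734279884253
[ 0.4118 -0.2146  0.063 ] -0.08315783236353512 -0.09909592005707722
```

Request:
move_arm(deltas=[[-1,-0.3,-0.7,0,0],[-1,-0.4,-0.9,0,0],[-1,-0.4,-0.9,0,0],[-1,-0.4,-0.9,0,0],[-1,-0.1,-0.2,0,0],[-1,0,0,0,0],[-1,0,0,0,0]])

```text
time: 15.6
ee_pos: [0.4586, -0.1637, 0.1415]
eef_rot: [0.131, 0.991, 0.001, -0.0]
ft_force: [0.8, 1.4, -1.0]
width: 0.0632
```

Run:
```python
from h import *
s=snap("wrist","w11"); print(s["time"],s["ee_pos"],yaw(),s["width"]); X=S(-.04,-.05);print(X,go(X,0.052))
```

```text
15.6 [ 0.4586 -0.1637  0.1415] 165.0235868923436 0.0632430109068841
[ 0.4574 -0.1678] [-0.0007 -0.1869  3.5879]
```

View pics/w11.png

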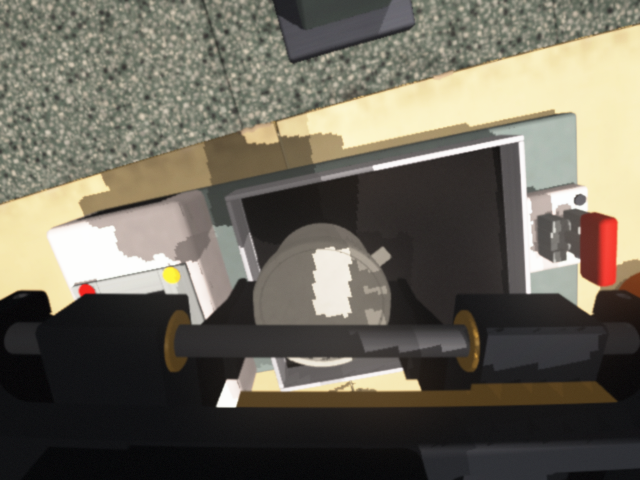

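Run:
```python
from h import *
for p in [(524,137),(228,192),(503,147),(244,200)]:
  X=pix2w("wrist",p,0.063); d=X[:2]-DC; print(X,d@xs,d@ys)
snap("top","t11",(300,200,460,320),4.5)
snap("scene","s11",(280,190,420,300),5)
```

```text
[ 0.4224 -0.0009  0.063 ] -0.08369549815003577 0.11485461131741836
[ 0.4058 -0.2188  0.063 ] -0.08891749036325976 -0.10361259910675388
[ 0.4256 -0.0168  0.063 ] -0.07966945044849025 0.09916147242964901
[ 0.4146 -0.2092  0.063 ] -0.08064215479640305 -0.09356878881166625
```

View pics/t11.png

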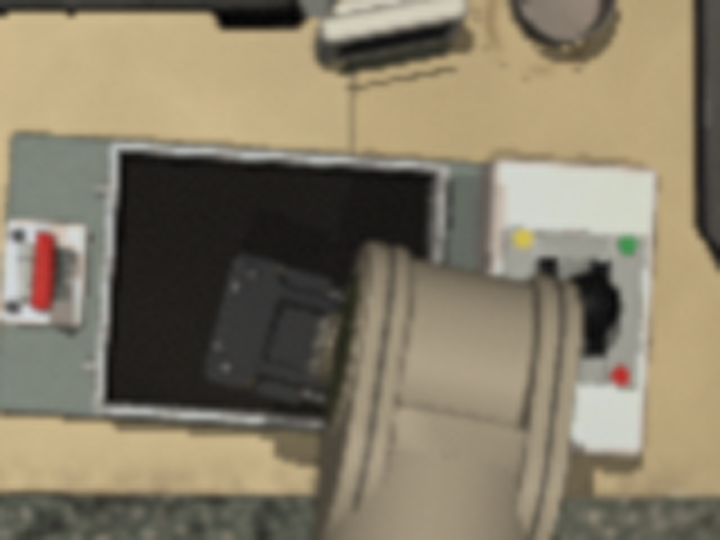

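View pics/s11.png

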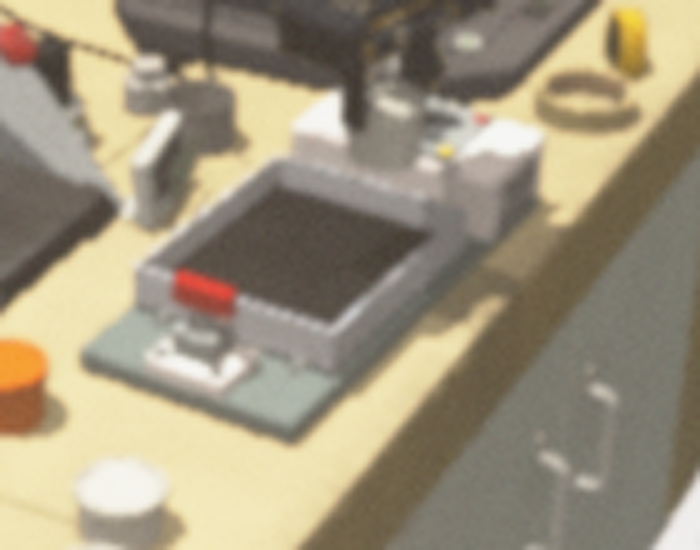

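Request:
move_arm(deltas=[[-1,0,0,0.4,0],[-1,0,0,0.7,0],[-1,0,0,0.7,0],[-1,0,0,0.7,0],[-1,0,0,0.5,0],[-1,0,0,0.3,0],[-1,0,0,0.2,0],[-1,0,0,0,0],[-1,0,0,0,0]])

```text
time: 16.5
ee_pos: [0.4591, -0.1653, 0.0549]
eef_rot: [0.131, 0.991, -0.0, 0.0]
ft_force: [0.4, 1.7, -1.5]
width: 0.0631
```

Request:
move_arm(deltas=[[-1,0,0,0.1,0],[-1,0,0,0.1,0],[-1,0,0,0,0]])

```text
time: 16.75
ee_pos: [0.4594, -0.1656, 0.0502]
eef_rot: [0.131, 0.991, -0.0, 0.001]
ft_force: [0.3, -0.7, 1.7]
width: 0.0632
```

Request:
move_arm(deltas=[[0.65,0,0,0,0],[0.65,0,0,0,0],[0.65,0,0,0,0],[0.65,0,0,0,0],[0.65,0,0,-0.4,0],[0.65,0,0,-0.8,0],[0.65,0,0,-0.8,0],[0.65,0,0,-0.9,0],[0.65,0,0,-0.9,0],[0.65,0,0,-0.9,0],[0.65,0,0,-0.9,0],[0.65,0,0,0,0]])

```text
time: 17.75
ee_pos: [0.4608, -0.1656, 0.1944]
eef_rot: [0.131, 0.991, -0.001, 0.003]
ft_force: [1.1, 0.8, 0.8]
width: 0.0716
```

Run:
```python
from h import *
s=snap("wrist","w12"); print(s["time"],s["ee_pos"],yaw(),s["width"]); print(go((.477,.2145)))
```

```text
17.75 [ 0.4608 -0.1656  0.1944] 164.9238558918826 0.07157127457689007
[ 3.3008 14.8555 -0.0314]
```

View pics/w12.png

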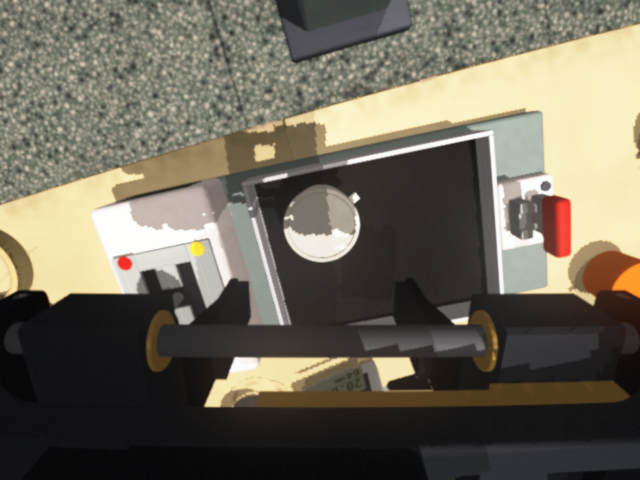

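Tub A stands on the deck at (321,223), in the near right corner. Next is tub B.

Request:
move_arm(deltas=[[1,0.1,0.5,0,0],[1,0.22,0.95,0,0],[1,0.22,0.98,0,0],[1,0.22,0.98,0,0],[1,0.22,0.98,0,0],[1,0.22,0.98,0,0],[1,0.22,0.98,0,0],[1,0.22,0.98,0,0],[1,0.22,0.98,0,0],[1,0.22,0.98,0,0],[1,0.22,0.98,0,0],[1,0.22,0.98,0,0]])

```text
time: 18.8
ee_pos: [0.4698, 0.1247, 0.1886]
eef_rot: [0.131, 0.991, -0.0, -0.001]
ft_force: [0.7, 0.3, -0.6]
width: 0.0869
```

Request:
move_arm(deltas=[[1,0.22,0.95,0,0],[1,0.22,0.95,0,0],[1,0.22,0.95,0,0],[1,0.2,0.8,0,0],[1,0,0,0,0],[1,0,0,0,0]])

```text
time: 19.3
ee_pos: [0.4725, 0.218, 0.1886]
eef_rot: [0.13, 0.992, 0.0, -0.001]
ft_force: [-0.1, 0.2, -0.4]
width: 0.0867
```

Run:
```python
from h import *
s=snap("wrist","w13"); print(s["time"],s["ee_pos"],yaw(),s["width"]); print(go((.477,.2145)))
for l in ["tubb_mid","tubd_mid","tubc_mid"]:
  for d in r.tip_of("wrist",l): print(l,round(d["confidence"],2),c2w("wrist",d["position"],s))
```

```text
19.3 [0.4725 0.218  0.1886] 164.99925960471853 0.08672365722640728
[-0.1723 -0.0422 -0.0002]
tubb_mid 0.64 [0.4752 0.2147 0.0192]
tubd_mid 0.8 [0.4426 0.3111 0.0171]
tubc_mid 0.7 [0.4178 0.4208 0.0276]
tubc_mid 0.7 [0.621 0.136 0.026]
```

View pics/w13.png

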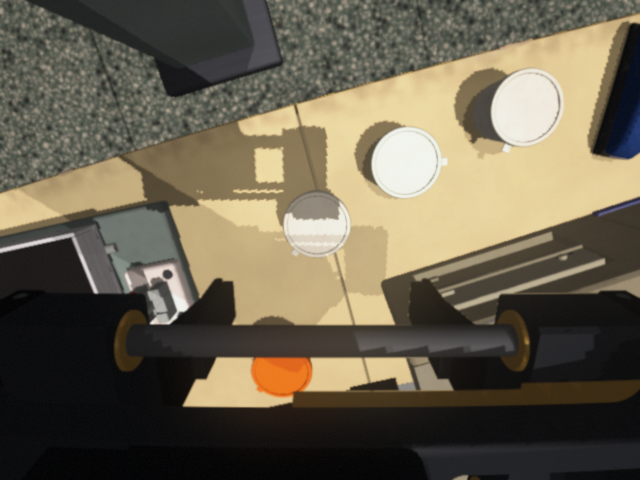

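Request:
move_arm(deltas=[[1,0,0,0,-0.04],[1,0,0,0,-0.06],[1,0,0,0,-0.06],[1,-0.14,-0.12,0.4,0],[1,0,0,0.8,0],[1,0,0,0.8,0],[1,0,0,0.9,0],[1,0,0,0.9,0],[1,0,0,0.8,0],[1,0,0,0,0],[1,0,0,0,0]])

```text
time: 20.42
ee_pos: [0.477, 0.2125, 0.0737]
eef_rot: [0.007, 1.0, -0.0, -0.001]
ft_force: [0.2, 0.3, 0.8]
width: 0.0869
```

Run:
```python
from h import *
s=snap("wrist","w14"); print(s["time"],s["ee_pos"],yaw(),s["width"]); print(go((.476,.215),0.012))
```

```text
20.4167 [0.477  0.2125 0.0737] 179.18945538186674 0.08694063731930206
[0.0729 0.0789 2.5142]
```

View pics/w14.png

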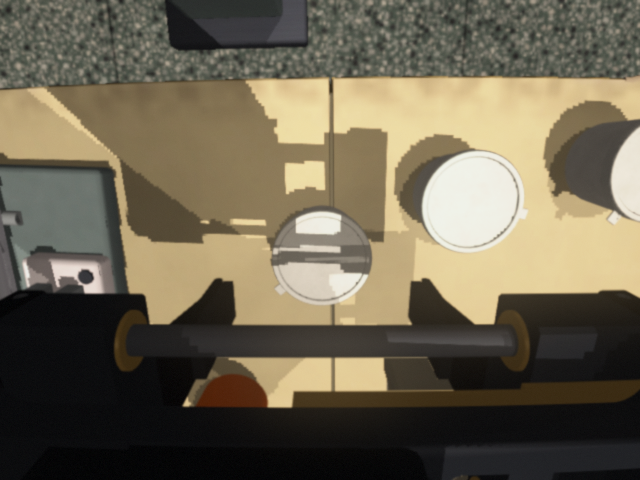

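Tub B is centred at (322,258), with its tab clear of the fingers.

Request:
move_arm(deltas=[[1,0,0,0.4,0],[1,0,0,0.6,0],[1,0,0,0.6,0],[1,0,0,0.5,0],[1,0,0,0.4,0],[1,0,0,0,0],[-1,0,0,0,0],[-1,0,0,0,0],[-1,0,0,0,0],[-1,0,0,0,0],[-1,0,0,0,0],[-1,0,0,0,0]], squeeze=15)

```text
time: 21.47
ee_pos: [0.478, 0.2133, 0.0125]
eef_rot: [0.006, 1.0, -0.0, 0.0]
ft_force: [-0.6, -1.6, 3.4]
width: 0.0628
```

Request:
move_arm(deltas=[[-1,0,0,-0.4,0],[-1,0,0,-0.8,0],[-1,0,0,-0.8,0],[-1,0,0,-0.9,0],[-1,0,0,-0.9,0],[-1,0,0,-0.9,0],[-1,0,0,-0.3,0],[-1,0,0,0,0]])

```text
time: 22.13
ee_pos: [0.4785, 0.2138, 0.139]
eef_rot: [0.006, 1.0, 0.0, 0.002]
ft_force: [-0.3, -0.1, -1.1]
width: 0.0629
```

Run:
```python
from h import *
s=snap("wrist","w15"); print(s["time"],s["ee_pos"],yaw(),s["width"]); X=S(.04,-.046);print(X,go(X))
```

```text
22.1333 [0.4785 0.2138 0.139 ] 179.2995023839901 0.06291541084931236
[ 0.5375 -0.168 ] [ -2.5726 -15.2224   0.0059]
```

View pics/w15.png

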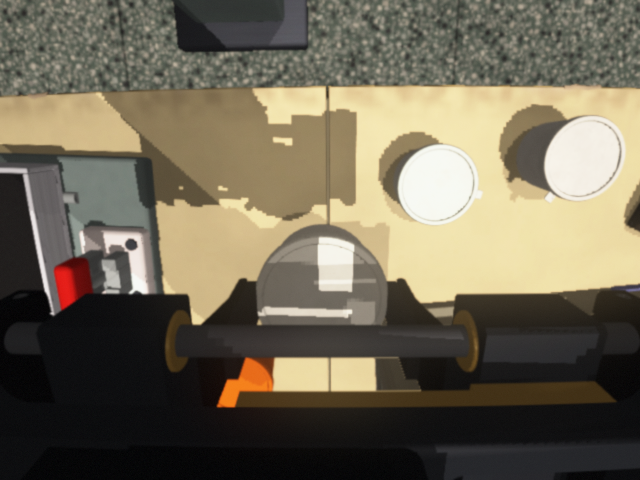

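Request:
move_arm(deltas=[[-1,-0.1,-0.5,0,0],[-1,-0.16,-0.95,0,0],[-1,-0.17,-0.98,0,0],[-1,-0.17,-0.98,0,0],[-1,-0.17,-0.98,0,0],[-1,-0.17,-0.98,0,0],[-1,-0.17,-0.98,0,0],[-1,-0.17,-0.98,0,0],[-1,-0.17,-0.98,0,0],[-1,-0.17,-0.98,0,0],[-1,-0.17,-0.98,0,0],[-1,-0.17,-0.98,0,0]])

```text
time: 23.18
ee_pos: [0.5223, -0.0698, 0.1353]
eef_rot: [0.006, 1.0, 0.0, -0.001]
ft_force: [0.7, 1.0, -1.0]
width: 0.0632
```

Request:
move_arm(deltas=[[-1,-0.17,-0.95,0,0],[-1,-0.17,-0.95,0,0],[-1,-0.17,-0.95,0,0],[-1,-0.17,-0.8,0,0],[-1,-0.1,-0.3,0,0],[-1,0,0,0,0],[-1,0,0,0,0]])

```text
time: 23.77
ee_pos: [0.5411, -0.1662, 0.136]
eef_rot: [0.006, 1.0, 0.001, -0.001]
ft_force: [-0.2, 0.9, -0.9]
width: 0.0629
```

Run:
```python
from h import *
s=snap("wrist","w16"); print(s["time"],s["ee_pos"],yaw(),s["width"]); X=S(.04,-.046);print(X,go(X,.0485))
```

```text
23.7667 [ 0.5411 -0.1662  0.136 ] 179.4113793583034 0.06289017861170411
[ 0.5375 -0.168 ] [ 0.1431 -0.1017  3.5142]
```

View pics/w16.png

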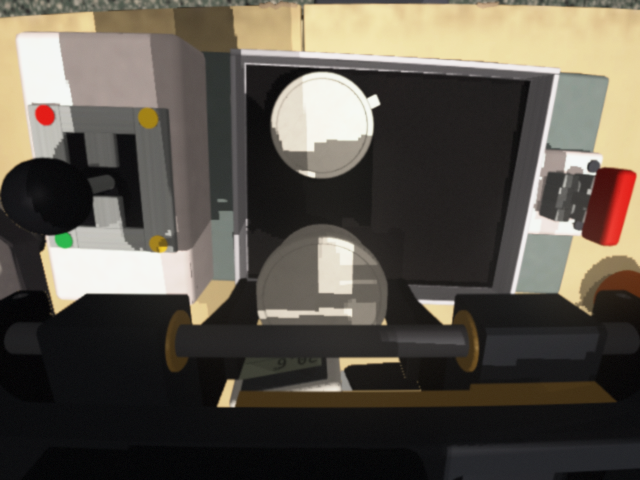

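Request:
move_arm(deltas=[[-1,0.14,-0.05,0.4,0],[-1,0,0,0.7,0],[-1,0,0,0.7,0],[-1,0,0,0.7,0],[-1,0,0,0.5,0],[-1,0,0,0.3,0],[-1,0,0,0.2,0],[-1,0,0,0,0],[-1,0,0,0,0]])

```text
time: 24.57
ee_pos: [0.5383, -0.1685, 0.05]
eef_rot: [0.006, 1.0, -0.0, 0.0]
ft_force: [0.1, 0.1, -1.1]
width: 0.0628
```

Request:
move_arm(deltas=[[-1,0,0,0.12,0],[-1,0,0,0,0],[0.65,0,0,0,0],[0.65,0,0,0,0],[0.65,0,0,0,0],[0.65,0,0,0,0],[0.65,0,0,-0.4,0],[0.65,0,0,-0.8,0],[0.65,0,0,-0.8,0],[0.65,0,0,-0.9,0],[0.65,0,0,-0.9,0],[0.65,0,0,0,0]])

```text
time: 25.57
ee_pos: [0.5403, -0.1688, 0.1466]
eef_rot: [0.006, 1.0, -0.001, 0.003]
ft_force: [0.7, 0.0, 0.3]
width: 0.0716
```

Request:
move_arm(deltas=[[1,0.1,0.5,-0.4,0],[1,0.2,0.95,-0.5,0],[1,0.2,0.98,0,0],[1,0.2,0.98,0,0],[1,0.2,0.98,0,0],[1,0.2,0.98,0,0],[1,0.2,0.98,0,0],[1,0.2,0.98,0,0],[1,0.2,0.98,0,0],[1,0.2,0.98,0,0],[1,0.2,0.98,0,0],[1,0.2,0.98,0,0]])

```text
time: 26.57
ee_pos: [0.4824, 0.1151, 0.1639]
eef_rot: [0.006, 1.0, -0.0, -0.0]
ft_force: [0.9, 0.2, 0.1]
width: 0.0872
```

Request:
move_arm(deltas=[[1,0.2,0.95,0,0],[1,0.2,0.95,0,0],[1,0.2,0.95,0,0],[1,0.2,0.95,0,0],[1,0.2,0.95,0,0],[1,0.2,0.95,0,0],[1,0.2,0.8,0,0],[1,0.1,0.4,0,0],[1,0,0,0,0],[1,0,0,0,0]])

```text
time: 27.4
ee_pos: [0.448, 0.286, 0.1638]
eef_rot: [0.005, 1.0, -0.0, -0.0]
ft_force: [-0.2, 0.3, -0.2]
width: 0.0868
```

Run:
```python
from h import *
s=snap("wrist","w17"); print(s["time"],s["ee_pos"],yaw(),s["width"])
for l in ["tubd_mid","tubc_mid"]:
  for d in r.tip_of("wrist",l): print(l,round(d["confidence"],2),c2w("wrist",d["position"],s))
print(go((.441,.309)))
```

```text
27.4 [0.448  0.286  0.1638] 179.27806130131412 0.08677145752067045
tubd_mid 0.62 [0.4405 0.3087 0.0171]
tubc_mid 0.71 [0.4212 0.4207 0.0264]
tubc_mid 0.68 [0.6191 0.1388 0.0259]
[ 0.3357  0.9724 -0.001 ]
```

View pics/w17.png

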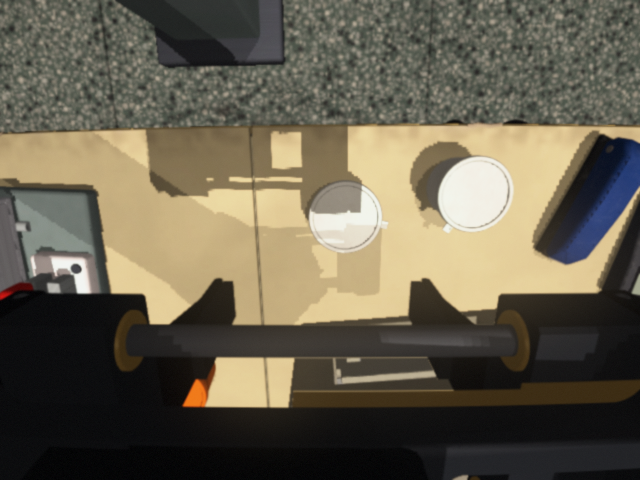

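Request:
move_arm(deltas=[[1,0.15,0.4,0,0],[1,0.18,0.57,0,0],[1,0,0,0,-0.05],[1,0,0,0,-0.07],[1,0,0,0,-0.07],[1,0,0,0,-0.07],[1,0,0,0.4,-0.07],[1,0,0,0.8,-0.07],[1,0,0,0.8,0],[1,0,0,0.8,0],[1,0,0,0.8,0],[1,0,0,0,0]])

```text
time: 28.55
ee_pos: [0.439, 0.3089, 0.0707]
eef_rot: [-0.303, 0.953, -0.001, -0.002]
ft_force: [-0.6, -0.8, -0.3]
width: 0.0873
```

Run:
```python
from h import *
s=snap("wrist","w18"); print(s["time"],s["ee_pos"],yaw(),s["width"])
for l in ["tubd_mid"]:
  for d in r.tip_of("wrist",l): print(l,round(d["confidence"],2),c2w("wrist",d["position"],s))
print(go((.441,.309),.0125))
```

```text
28.55 [0.439  0.3089 0.0707] -144.71331759097313 0.08728925381438901
tubd_mid 0.67 [0.4444 0.3097 0.0189]
[ 0.0098 -0.0687  2.4681]
```

View pics/w18.png

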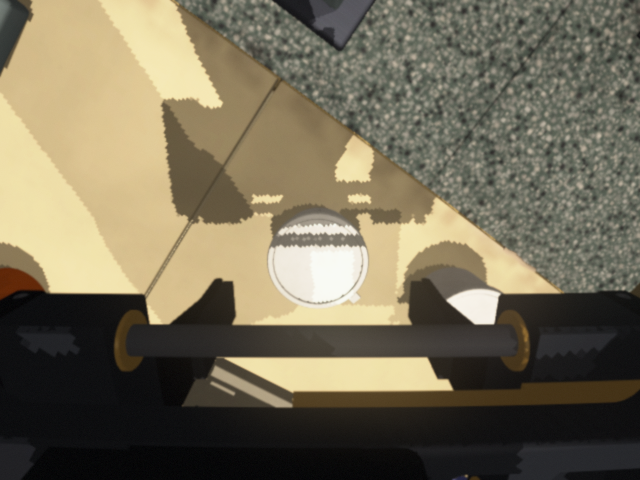

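Request:
move_arm(deltas=[[1,0,-0.05,0.4,0],[1,0,0,0.6,0],[1,0,0,0.6,0],[1,0,0,0.5,0],[1,0,0,0.35,0],[1,0,0,0,0],[-1,0,0,0,0],[-1,0,0,0,0],[-1,0,0,0,0],[-1,0,0,0,0],[-1,0,0,0,0],[-1,0,0,0,0]], squeeze=15)

```text
time: 29.65
ee_pos: [0.4417, 0.3096, 0.0132]
eef_rot: [-0.303, 0.953, -0.0, 0.0]
ft_force: [1.5, -0.1, 3.8]
width: 0.0632
```

Request:
move_arm(deltas=[[-1,0,0,-0.4,0],[-1,0,0,-0.8,0],[-1,0,0,-0.8,0],[-1,0,0,-0.9,0],[-1,0,0,-0.9,0],[-1,0,0,-0.9,0.05],[-1,0,0,-0.4,0.07],[-1,0,0,0,0.07],[-1,0,0,0,0.07],[-1,0,0,0,0.07],[-1,0,0,0,0.07],[-1,0,0,0,0]])

```text
time: 30.65
ee_pos: [0.441, 0.3096, 0.1409]
eef_rot: [0.008, 1.0, -0.0, 0.0]
ft_force: [-0.2, -0.1, 0.2]
width: 0.0627
```

Run:
```python
from h import *
s=snap("wrist","w19"); print(s["time"],s["ee_pos"],yaw(),s["width"]); X=S(.04,.054);print(X,go(X))
```

```text
30.65 [0.441  0.3096 0.1409] 179.43680534628524 0.06267394518824088
[ 0.5428 -0.0682] [ -4.2183 -15.0702   0.0068]
```

View pics/w19.png

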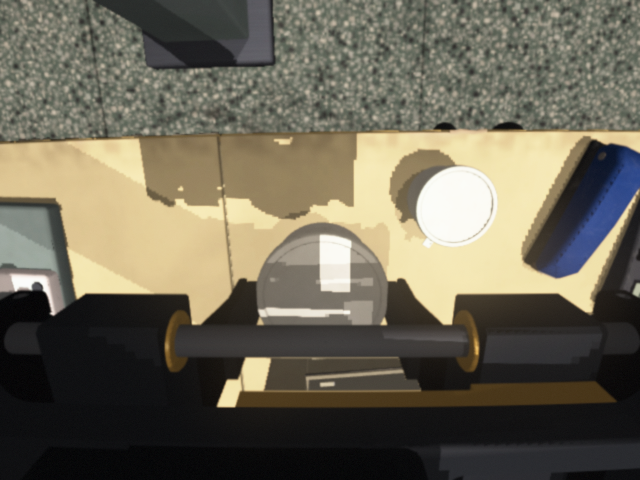

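Request:
move_arm(deltas=[[-1,-0.1,-0.5,0,0],[-1,-0.26,-0.95,0,0],[-1,-0.28,-0.95,0,0],[-1,-0.28,-0.95,0,0],[-1,-0.28,-0.95,0,0],[-1,-0.28,-0.95,0,0],[-1,-0.28,-0.95,0,0],[-1,-0.28,-0.95,0,0],[-1,-0.28,-0.95,0,0],[-1,-0.28,-0.95,0,0],[-1,-0.28,-0.95,0,0],[-1,-0.28,-0.95,0,0]])

```text
time: 31.7
ee_pos: [0.517, 0.0337, 0.1405]
eef_rot: [0.004, 1.0, -0.0, 0.0]
ft_force: [1.3, 0.7, -0.4]
width: 0.063
```

Request:
move_arm(deltas=[[-1,-0.28,-0.95,0,0],[-1,-0.28,-0.95,0,0],[-1,-0.28,-0.95,0,0],[-1,-0.28,-0.9,0,0],[-1,-0.2,-0.6,0,0],[-1,0,0,0,0],[-1,0,0,0,0]])

```text
time: 32.28
ee_pos: [0.5486, -0.0745, 0.1401]
eef_rot: [0.005, 1.0, 0.0, -0.0]
ft_force: [0.5, 0.9, -0.5]
width: 0.063
```

Run:
```python
from h import *
s=snap("wrist","w20"); print(s["time"],s["ee_pos"],yaw(),s["width"]); X=S(.04,.054);print(X,go(X,.049))
```

```text
32.2833 [ 0.5486 -0.0745  0.1401] 179.44684858034702 0.0629759877094724
[ 0.5428 -0.0682] [0.2301 0.2    3.6503]
```

View pics/w20.png

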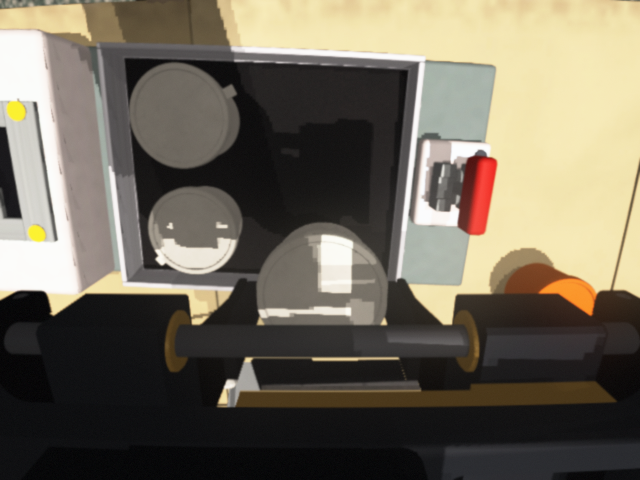

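Request:
move_arm(deltas=[[-1,0.23,0.18,0.2,0],[-1,0,0,0.6,0],[-1,0,0,0.7,0],[-1,0,0,0.7,0],[-1,0,0,0.6,0],[-1,0,0,0.4,0],[-1,0,0,0.3,0],[-1,0,0,0.15,0],[-1,0,0,0,0],[-1,0,0,0,0]])

```text
time: 33.17
ee_pos: [0.5433, -0.0695, 0.0496]
eef_rot: [0.006, 1.0, -0.0, 0.0]
ft_force: [0.1, 0.4, -0.2]
width: 0.0631
```

Request:
move_arm(deltas=[[-1,0,0,0.05,0],[-1,0,0,0,0],[0.65,0,0,0,0],[0.65,0,0,0,0],[0.65,0,0,0,0],[0.65,0,0,0,0],[0.65,0,0,-0.4,0],[0.65,0,0,-0.8,0],[0.65,0,0,-0.8,0],[0.65,0,0,-0.9,0],[0.65,0,0,-0.9,0],[0.65,0,0,0,0]])

```text
time: 34.17
ee_pos: [0.5452, -0.0695, 0.1477]
eef_rot: [0.006, 1.0, -0.001, 0.003]
ft_force: [0.9, -0.4, 0.3]
width: 0.0717
```

Run:
```python
from h import *
s=snap("wrist","w21"); print(s["time"],s["ee_pos"],yaw(),s["width"])
```

```text
34.1667 [ 0.5452 -0.0695  0.1477] 179.31556576544085 0.07168162137808064
```

View pics/w21.png

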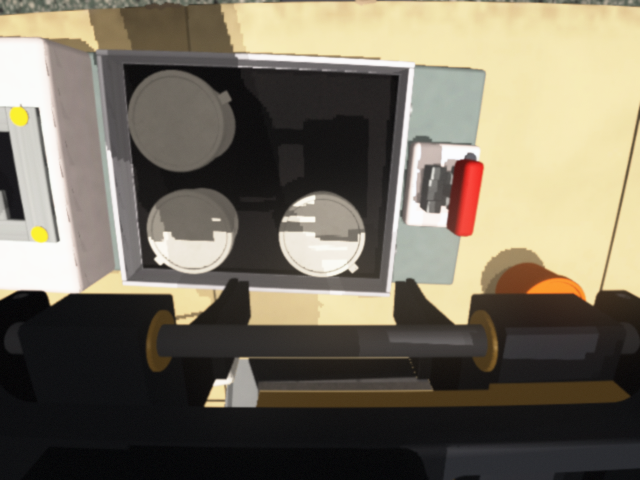

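Request:
move_arm(deltas=[[1,0.1,0.5,-0.4,0],[1,0.23,0.95,-0.5,0],[1,0.25,0.98,0,0],[1,0.25,0.98,0,0],[1,0.25,0.98,0,0],[1,0.25,0.98,0,0],[1,0.25,0.98,0,0],[1,0.25,0.98,0,0],[1,0.25,0.98,0,0],[1,0.25,0.98,0,0],[1,0.25,0.98,0,0],[1,0.25,0.98,0,0]])

```text
time: 35.22
ee_pos: [0.474, 0.2141, 0.1651]
eef_rot: [0.006, 1.0, -0.0, -0.001]
ft_force: [-0.3, -0.0, -0.4]
width: 0.0872
```

Request:
move_arm(deltas=[[1,0.25,0.95,0,0],[1,0.25,0.95,0,0],[1,0.25,0.95,0,0],[1,0.25,0.95,0,0],[1,0.25,0.95,0,0],[1,0.25,0.95,0,0],[1,0.2,0.8,0,0],[1,0.1,0.4,0,0],[1,0,0,0,0],[1,0,0,0,0]])

```text
time: 36.05
ee_pos: [0.4314, 0.3857, 0.1649]
eef_rot: [0.005, 1.0, -0.0, -0.001]
ft_force: [-0.1, -0.3, -0.1]
width: 0.0867
```

Run:
```python
from h import *
s=snap("wrist","w22"); print(s["time"],s["ee_pos"],yaw(),s["width"])
for l in ["tubc_mid"]:
  for d in r.tip_of("wrist",l): print(l,round(d["confidence"],2),c2w("wrist",d["position"],s))
print(go((.4205,.4195)))
```

```text
36.05 [0.4314 0.3857 0.1649] 179.33143777931588 0.08674860294117834
tubc_mid 0.83 [0.4173 0.422  0.0297]
[ 0.5094  1.3985 -0.0012]
```

View pics/w22.png

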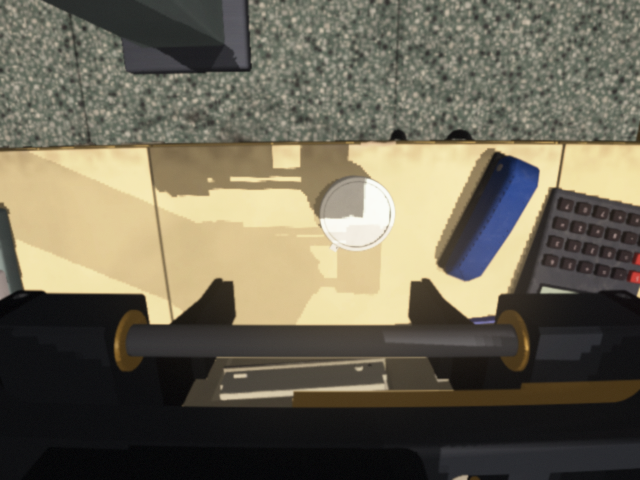

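Run:
```python
from h import *
X=pix2w("wrist",(357,213),.05); print(X,go(X))
```

```text
[0.4207 0.4165 0.05  ] [ 0.5001  1.2794 -0.0011]
```

Request:
move_arm(deltas=[[1,0.25,0.6,0,0],[1,0.25,0.8,0.3,0],[1,0,0,0.7,0],[1,0,0,0.8,0],[1,0,0,0.8,0],[1,0,0,0.6,0],[1,0,0,0,0],[1,0,0,0,0]])

```text
time: 36.82
ee_pos: [0.4208, 0.4196, 0.0851]
eef_rot: [0.007, 1.0, -0.0, -0.0]
ft_force: [0.4, 0.2, -0.1]
width: 0.0871
```

Run:
```python
from h import *
s=snap("wrist","w23"); print(s["time"],s["ee_pos"],yaw(),s["width"]); print(go((.4205,.4195),.013))
```

```text
36.8167 [0.4208 0.4196 0.0851] 179.26799917423742 0.08712057237805483
[ 0.022  -0.036   2.9217]
```

View pics/w23.png

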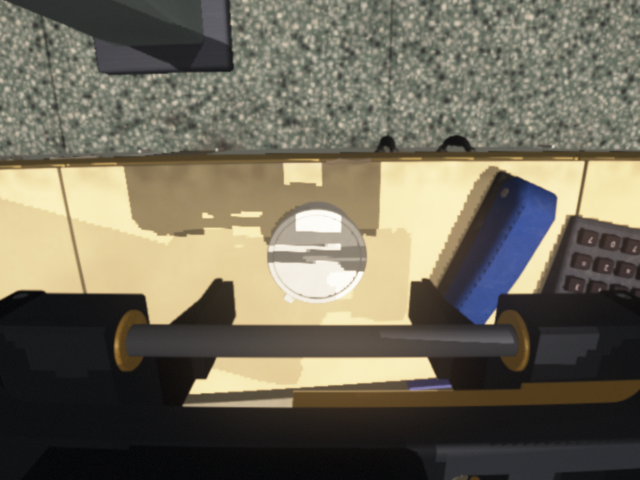

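Run:
```python
from h import *
for p in [(440,295),(455,320),(470,245)]:
  for z in (.0,.04): print(p,z,pix2w("wrist",p,z))
# finger corner projected
for X in [(.430,.478,.013),(.411,.478,.013),(.430,.463,.013)]: print(w2pix("wrist",X))
# from w22: tub C and stapler lower-left corner
```

```text
(440, 295) 0.0 [0.473  0.5201 0.    ]
(440, 295) 0.04 [0.4539 0.5058 0.04  ]
(455, 320) 0.0 [0.4967 0.5351 0.    ]
(455, 320) 0.04 [0.474  0.5186 0.04  ]
(470, 245) 0.0 [0.4297 0.5406 0.    ]
(470, 245) 0.04 [0.417  0.5233 0.04  ]
[395.1328 251.4778]
[396.3173 227.2547]
[375.4234 251.7201]
```

Clear of the stapler by about 3 cm. I'll shift 2 mm, then descend and grip.

Request:
move_arm(deltas=[[1,0,-0.07,0.4,0],[1,0,0,0.6,0],[1,0,0,0.7,0],[1,0,0,0.7,0],[1,0,0,0.5,0],[1,0,0,0,0],[-1,0,0,0,0],[-1,0,0,0,0],[-1,0,0,0,0],[-1,0,0,0,0],[-1,0,0,0,0],[-1,0,0,0,0]], squeeze=15)

```text
time: 37.87
ee_pos: [0.421, 0.4188, 0.0134]
eef_rot: [0.006, 1.0, 0.0, 0.001]
ft_force: [-0.8, -2.8, 4.8]
width: 0.0634
```

Request:
move_arm(deltas=[[-1,0,0,-0.4,0],[-1,0,0,-0.8,0],[-1,0,0,-0.8,0],[-1,0,0,-0.9,0],[-1,0,0,-0.9,0],[-1,0,0,-0.9,0],[-1,0,0,-0.4,0],[-1,0,0,0,0]])

```text
time: 38.53
ee_pos: [0.4212, 0.4199, 0.1428]
eef_rot: [0.006, 1.0, 0.001, 0.001]
ft_force: [0.6, -0.4, -1.1]
width: 0.063
```

Run:
```python
from h import *
s=snap("wrist","w24"); print(s["time"],s["ee_pos"],yaw(),s["width"]); X=S(-.04,.052);print(X,go(X))
```

```text
38.5333 [0.4212 0.4199 0.1428] 179.30860533315825 0.06296484995070899
[ 0.4628 -0.066 ] [ -1.9131 -19.3802  -0.0141]
```

View pics/w24.png

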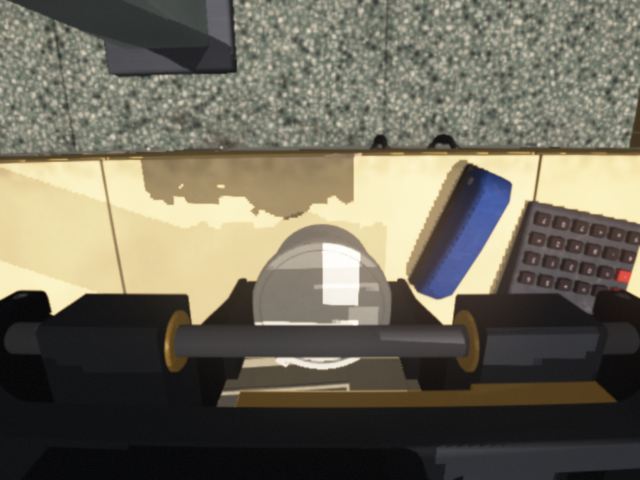

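Request:
move_arm(deltas=[[-1,-0.05,-0.5,0,0],[-1,-0.1,-0.95,0,0],[-1,-0.1,-0.98,0,0],[-1,-0.1,-0.98,0,0],[-1,-0.1,-0.98,0,0],[-1,-0.1,-0.98,0,0],[-1,-0.1,-0.98,0,0],[-1,-0.1,-0.98,0,0],[-1,-0.1,-0.98,0,0],[-1,-0.1,-0.98,0,0],[-1,-0.1,-0.98,0,0],[-1,-0.1,-0.98,0,0]])

```text
time: 39.58
ee_pos: [0.4451, 0.1354, 0.1388]
eef_rot: [0.006, 1.0, -0.0, -0.001]
ft_force: [0.4, -0.5, -1.1]
width: 0.063
```

Request:
move_arm(deltas=[[-1,-0.1,-0.98,0,0],[-1,-0.1,-0.98,0,0],[-1,-0.1,-0.98,0,0],[-1,-0.1,-0.98,0,0],[-1,-0.1,-0.98,0,0],[-1,-0.1,-0.98,0,0],[-1,-0.1,-0.95,0,0],[-1,-0.1,-0.8,0,0],[-1,0,-0.5,0,0],[-1,0,0,0,0],[-1,0,0,0,0]])

```text
time: 40.5
ee_pos: [0.4629, -0.066, 0.1394]
eef_rot: [0.006, 1.0, 0.0, -0.001]
ft_force: [0.3, 0.5, -1.3]
width: 0.0629
```

Run:
```python
from h import *
s=snap("wrist","w25"); print(s["time"],s["ee_pos"],yaw(),s["width"]); X=S(-.04,.052);print(X,go(X,.049))
```

```text
40.5 [ 0.4629 -0.066   0.1394] 179.35184069088663 0.06285122364892586
[ 0.4628 -0.066 ] [ 0.0088 -0.0321  3.6281]
```

View pics/w25.png

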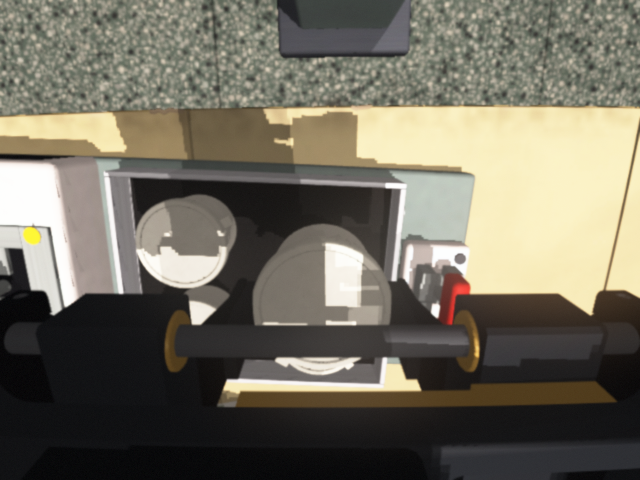

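Request:
move_arm(deltas=[[-1,0,0,0.4,0],[-1,0,0,0.6,0],[-1,0,0,0.7,0],[-1,0,0,0.7,0],[-1,0,0,0.5,0],[-1,0,0,0.4,0],[-1,0,0,0.2,0],[-1,0,0,0.1,0],[-1,0,0,0,0],[-1,0,0,0,0]])

```text
time: 41.38
ee_pos: [0.4639, -0.0663, 0.0508]
eef_rot: [0.006, 1.0, -0.0, 0.0]
ft_force: [0.7, -0.4, -1.2]
width: 0.0631
```

Request:
move_arm(deltas=[[-1,0,0,0.09,0],[-1,0,0,0,0],[0.65,0,0,0,0],[0.65,0,0,0,0],[0.65,0,0,0,0],[0.65,0,0,0,0],[0.65,0,0,-0.4,0],[0.65,0,0,-0.8,0],[0.65,0,0,-0.9,0],[0.65,0,0,-0.9,0],[0.65,0,0,-0.9,0],[0.65,0,0,-0.9,0]])

```text
time: 42.38
ee_pos: [0.4634, -0.0659, 0.1699]
eef_rot: [0.006, 1.0, -0.0, 0.0]
ft_force: [0.4, -0.1, 1.0]
width: 0.0716
```

Request:
move_arm(deltas=[[1,0.5,0.4,-0.9,0],[1,0.8,0.6,-0.5,0],[1,0.5,0.6,0,0],[1,0,0,0,0]])

```text
time: 42.72
ee_pos: [0.418, -0.0231, 0.2044]
eef_rot: [0.004, 1.0, -0.001, 0.001]
ft_force: [0.9, 0.2, 0.0]
width: 0.0852
```

Run:
```python
from h import *
s=snap("wrist","w26"); print(s["time"],s["ee_pos"],yaw(),s["joint_positions"])
snap("scene","s26",(240,190,420,350),4)
for d in r.tip_of("wrist","plunger_grip"): print(round(d["confidence"],2),c2w("wrist",d["position"],s))
```

```text
42.7167 [ 0.418  -0.0231  0.2044] 179.41686286919708 [ 1.0055 -0.1439 -0.9551  1.9169 -0.1188  1.3084  1.648 ]
0.81 [0.5071 0.0305 0.0852]
```

View pics/w26.png

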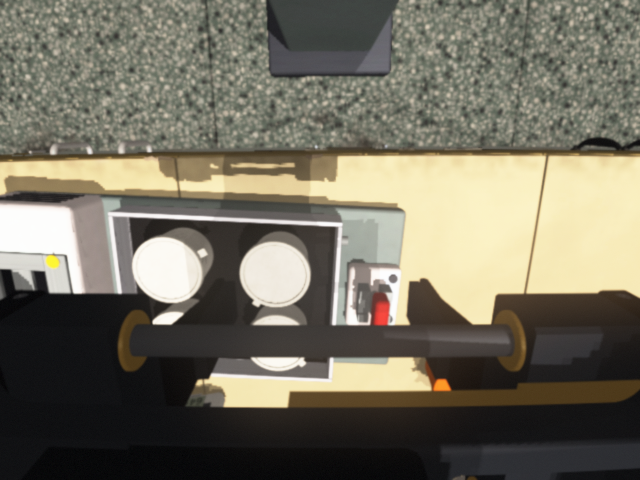

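View pics/s26.png

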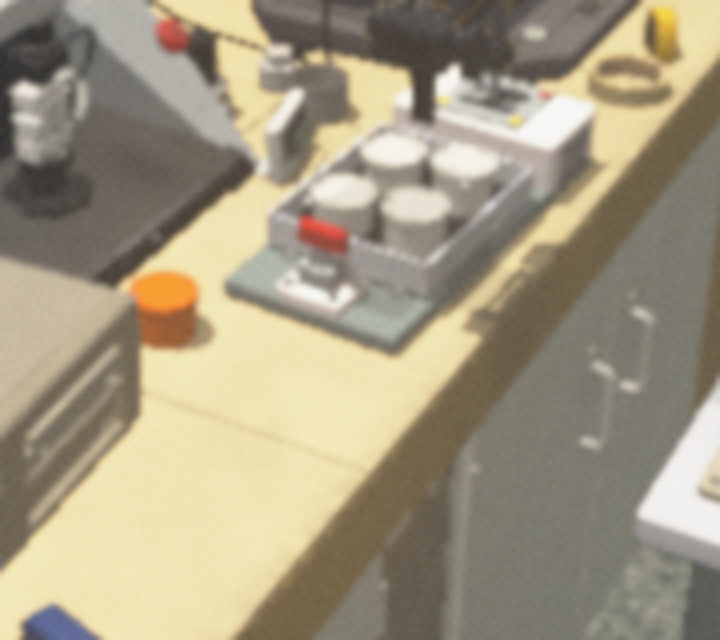

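All four tubs stand on the deck. In the wrist view their lids are at (172,265), (275,270), (278,340) and partly hidden at (178,318). The red bar is at (380,310). Next I rotate the gripper half a turn for the plunger.

Request:
move_arm(deltas=[[1,0,0,0,0.05],[1,0,0,0,0.078],[1,0,0,0,0.078],[1,0,0,0,0.078],[1,0,0,0,0.078],[1,0,0,0,0.078],[1,0,0,0,0.078],[1,0,0,0,0.078],[1,0,0,0,0.078],[1,0,0,0,0.078],[1,0,0,0,0.078],[1,0,0,0,0.078]])

```text
time: 43.87
ee_pos: [0.4192, -0.0262, 0.2029]
eef_rot: [0.661, 0.75, 0.001, -0.001]
ft_force: [-1.1, 0.1, -1.0]
width: 0.0871
```

Request:
move_arm(deltas=[[1,0,0,0,0.078],[1,0,0,0,0.078],[1,0,0,0,0.078],[1,0,0,0,0.078],[1,0,0,0,0.078],[1,0,0,0,0.078],[1,0,0,0,0.078],[1,0,0,0,0.078],[1,0,0,0,0.078],[1,0,0,0,0.078],[1,0,0,0,0.078],[1,0,0,0,0.078]])

```text
time: 44.87
ee_pos: [0.4193, -0.0261, 0.2033]
eef_rot: [0.994, 0.113, 0.0, -0.001]
ft_force: [0.2, -0.6, 0.2]
width: 0.087
```

Run:
```python
from h import *
s=r.read_state(); print(s["time"],s["ee_pos"],yaw(),s["joint_positions"])
```

```text
44.8667 [ 0.4193 -0.0261  0.2033] 12.999095354447462 [ 1.5319 -0.3373 -1.301   1.9066 -0.3357  1.3412 -1.0185]
```

Request:
move_arm(deltas=[[1,0,0,0,0.07],[1,0,0,0,0.07],[1,0,0,0,0.035],[1,0,0,0,0],[1,0.5,-0.3,0,0],[1,0.6,-0.5,0,0],[1,0.6,-0.5,0,0],[1,0.6,-0.5,0,0],[1,0.6,-0.4,0,0],[1,0.5,-0.2,0,0],[1,0,0,0,0],[1,0,0,0,0]])

```text
time: 45.87
ee_pos: [0.4724, 0.0295, 0.2166]
eef_rot: [1.0, -0.02, 0.016, -0.001]
ft_force: [-0.1, -0.0, 0.1]
width: 0.0872
```

Run:
```python
from h import *
s=snap("wrist","w27"); print(s["time"],s["ee_pos"],yaw(),s["joint_positions"],go((.508,.030),.071))
for d in r.tip_of("wrist","plunger_grip"): print(round(d["confidence"],2),c2w("wrist",d["position"],s))
```

```text
45.8667 [0.4724 0.0295 0.2166] -2.3290435737303254 [ 1.7211 -0.4982 -1.4677  1.7964 -0.5131  1.3917 -1.2599] [ 1.2453 -0.0777  5.8622]
0.59 [0.5088 0.0343 0.0883]
```

View pics/w27.png

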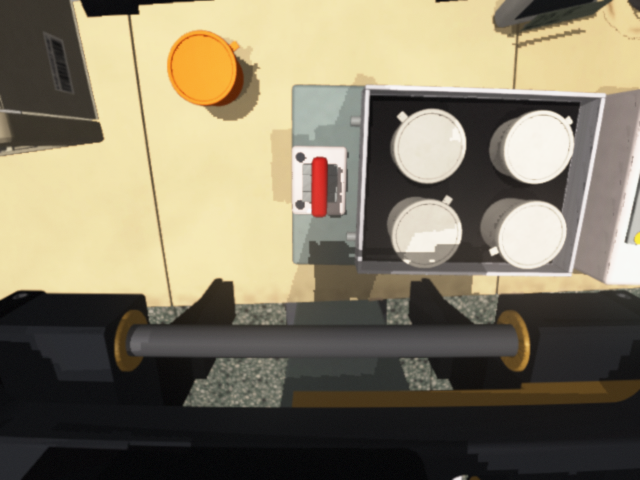

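The arm is pinned at its limits (q2 and q3). I need to change the elbow posture by turning back first, then turning again high up, where the rotation couples differently to the elbow.

Request:
move_arm(deltas=[[1,0,0,0,-0.05],[1,0,0,0,-0.07],[1,0,0,0,-0.07],[1,0,0,0,-0.07],[1,0,0,0,-0.07],[1,0,0,0,-0.07]])

```text
time: 46.47
ee_pos: [0.4722, 0.0287, 0.2164]
eef_rot: [0.956, 0.291, 0.015, 0.004]
ft_force: [0.7, 1.3, -0.4]
width: 0.0869
```

Run:
```python
from h import *
s=r.read_state(); print(s["time"],s["ee_pos"],s["eef_rot"],yaw(),s["joint_positions"])
```

```text
46.4667 [0.4722 0.0287 0.2164] [0.9565 0.2914 0.0153 0.0041] 33.90403701855939 [ 1.723  -0.4974 -1.4682  1.7969 -0.5128  1.3915 -0.627 ]
```

Request:
move_arm(deltas=[[1,0,0,-0.5,0],[1,0,0,-0.9,0],[1,0,0,-0.9,0],[1,0,0,-0.9,0],[1,0,0,-0.9,0],[1,0,0,-0.9,0],[1,0,0,-0.9,0],[1,0,0,-0.9,0],[1,0,0,0,0]])

```text
time: 47.22
ee_pos: [0.4678, 0.0279, 0.3907]
eef_rot: [0.958, 0.287, 0.017, 0.005]
ft_force: [0.2, 0.5, -0.7]
width: 0.0868
```

Run:
```python
from h import *
s=r.read_state(); print(s["time"],s["ee_pos"],s["eef_rot"],yaw(),s["joint_positions"])
```

```text
47.2167 [0.4678 0.0279 0.3907] [0.9579 0.2867 0.0174 0.0051] 33.33990905189632 [ 1.699  -0.4379 -1.3348  1.4757 -0.4441  1.722  -0.6885]
```

Request:
move_arm(deltas=[[1,0,0,0,0.05],[1,0,0,0,0.07],[1,0,0,0,0.07],[1,0,0,0,0.05],[1,0,0,0,0]])

```text
time: 47.63
ee_pos: [0.4669, 0.0285, 0.3868]
eef_rot: [0.995, 0.101, 0.016, 0.001]
ft_force: [0.1, -0.6, -0.4]
width: 0.087
```

Run:
```python
from h import *
s=r.read_state(); print(s["time"],s["ee_pos"],s["eef_rot"],yaw(),s["joint_positions"])
```

```text
47.6333 [0.4669 0.0285 0.3868] [0.9948 0.1007 0.016  0.0012] 11.570645040571915 [ 1.718  -0.4677 -1.3245  1.4833 -0.4726  1.7293 -1.042 ]
```

Request:
move_arm(deltas=[[1,0,0,0.5,0],[1,0,0,0.9,0],[1,0,0,0.9,0],[1,0,0,0.9,0],[1,0,0,0.9,0],[1,0,0,0.5,-0.04],[1,0,0,0,-0.07],[1,0,0,0,-0.07],[1,0,0,0,-0.07],[1,0,0,0,-0.07],[1,0,0,0,-0.07],[1,0,0,0,-0.07]])

```text
time: 48.63
ee_pos: [0.4707, 0.0287, 0.2717]
eef_rot: [0.892, 0.452, 0.015, 0.007]
ft_force: [-0.2, -0.2, -0.6]
width: 0.087
```

Run:
```python
from h import *
s=r.read_state(); print(s["time"],s["ee_pos"],s["eef_rot"],yaw(),s["joint_positions"])
```

```text
48.6333 [0.4707 0.0287 0.2717] [0.8919 0.4519 0.0147 0.0066] 53.756580873647216 [ 1.6149 -0.339  -1.4476  1.7078 -0.3459  1.4512 -0.4264]
```

Request:
move_arm(deltas=[[1,0,0,0,-0.07],[1,0,0,0,-0.07],[1,0,0,0,-0.07],[1,0,0,0,-0.07],[1,0,0,0,-0.07],[1,0,0,0,-0.07],[1,0,0,0,-0.07],[1,0,0,0,-0.07],[1,0,0,0,-0.07],[1,0,0,0,-0.07],[1,0,0,0,-0.07],[1,0,0,0,-0.07]])

```text
time: 49.63
ee_pos: [0.4707, 0.0287, 0.2717]
eef_rot: [0.428, 0.904, 0.007, 0.014]
ft_force: [-0.1, 0.9, 0.2]
width: 0.0871
```

Run:
```python
from h import *
s=r.read_state(); print(s["time"],s["ee_pos"],s["eef_rot"],yaw(),s["joint_positions"])
```

```text
49.6333 [0.4707 0.0287 0.2717] [0.4278 0.9037 0.0075 0.0141] 129.32152678468094 [ 1.5845 -0.2843 -1.4637  1.7078 -0.2905  1.4379  0.8421]
```

The joint readings show the earlier path ran past the shoulder's gimbal point, around r ≈ 0.43 m. I'll go back out to the right side at a larger radius and re-approach along an arc that avoids it.

Request:
move_arm(deltas=[[1,-0.4,-0.3,-0.5,0],[1,-0.77,-0.63,-0.5,0],[1,-0.77,-0.63,-0.3,0],[1,-0.77,-0.63,0,0],[1,-0.77,-0.63,0,0],[1,-0.77,-0.63,0,0],[1,-0.77,-0.63,0,0],[1,-0.77,-0.63,0,0],[1,-0.77,-0.63,0,0],[1,-0.77,-0.63,0,0],[1,-0.77,-0.63,0,0],[1,-0.77,-0.63,0,0]])

```text
time: 50.63
ee_pos: [0.4676, -0.2577, 0.3037]
eef_rot: [0.433, 0.901, 0.008, 0.013]
ft_force: [0.1, 0.0, 1.1]
width: 0.0868
```

Run:
```python
from h import *
s=r.read_state(); print(s["time"],s["ee_pos"],s["eef_rot"],yaw(),s["joint_positions"],go((.27,-.57)))
```

```text
50.6333 [ 0.4676 -0.2577  0.3037] [0.4332 0.9011 0.0076 0.0135] 128.63468632116764 [ 1.5357  0.2924 -1.3258  1.5053  0.2748  1.5341  0.8929] [ -4.8215 -13.973   -0.268 ]
```

Request:
move_arm(deltas=[[1,-0.3,-0.85,0,0],[1,-0.32,-0.95,0,0],[1,-0.32,-0.95,0,0],[1,-0.32,-0.95,0,0],[1,-0.32,-0.95,0,0],[1,-0.32,-0.95,0,0],[1,-0.32,-0.95,0,0],[1,-0.32,-0.95,0,0],[1,-0.32,-0.95,0,0],[1,-0.32,-0.95,0,0],[1,-0.32,-0.95,0,0],[1,-0.32,-0.95,0,0]])

```text
time: 51.63
ee_pos: [0.3065, -0.5089, 0.298]
eef_rot: [0.433, 0.901, 0.008, 0.013]
ft_force: [0.9, 0.5, -0.5]
width: 0.0873
```

Run:
```python
from h import *
s=r.read_state(); print(s["time"],s["ee_pos"],s["eef_rot"],yaw(),s["joint_positions"],go((.27,-.57)))
```

```text
51.6333 [ 0.3065 -0.5089  0.298 ] [0.4334 0.9011 0.0076 0.0133] 128.6176696242541 [ 1.8321  0.4535 -1.2061  1.3536  0.401   1.5897  1.3549] [-0.9982 -2.6648 -0.0501]
```

Request:
move_arm(deltas=[[1,0,0,0,0.05],[1,0,0,0,0.07],[1,0,0,0,0.07],[1,0,0,0,0.07],[1,0,0,0,0.07],[1,0,0,0,0.07]])

```text
time: 52.13
ee_pos: [0.3073, -0.5079, 0.2981]
eef_rot: [0.692, 0.721, 0.011, 0.01]
ft_force: [-0.4, -0.4, 0.5]
width: 0.0869
```

Run:
```python
from h import *
s=r.read_state(); print(s["time"],s["ee_pos"],s["eef_rot"],yaw(),s["joint_positions"],go((.27,-.57)))
```

```text
52.1333 [ 0.3073 -0.5079  0.2981] [0.6925 0.7213 0.0115 0.0103] 92.33654583527587 [ 1.7684  0.3984 -1.0826  1.3574  0.3276  1.5667  0.7673] [-2.4224 -1.5932 -0.0517]
```

Request:
move_arm(deltas=[[1,0,0,0,0.078],[1,0,0,0,0.078],[1,0,0,0,0.078],[1,0,0,0,0.078],[1,0,0,0,0.078],[1,0,0,0,0.078],[1,0,0,0,0.078],[1,0,0,0,0.078],[1,0,0,0,0.078],[1,0,0,0,0.078],[1,0,0,0,0.078],[1,0,0,0,0.078]])

```text
time: 53.13
ee_pos: [0.3074, -0.5077, 0.2982]
eef_rot: [0.997, 0.07, 0.015, -0.0]
ft_force: [-0.4, 0.1, -0.9]
width: 0.0873
```

Request:
move_arm(deltas=[[1,0,0,0,0.078],[1,0,0,0,0.078],[1,0,0,0,0.078],[1,0,0,0,0.078],[1,0,0,0,0.078],[1,0,0,0,0.078],[1,0,0,0,0.078],[1,0,0,0,0.078],[1,0,0,0,0.078],[1,0,0,0,0.078],[1,0,0,0,0.078],[1,0,0,0,0.078]])

```text
time: 54.13
ee_pos: [0.3075, -0.5077, 0.2982]
eef_rot: [0.787, -0.617, 0.011, -0.01]
ft_force: [-0.1, -0.2, 0.1]
width: 0.087
```

Run:
```python
from h import *
s=r.read_state(); print(s["time"],s["ee_pos"],s["eef_rot"],yaw(),s["joint_positions"],go((.27,-.57)))
```

```text
54.1333 [ 0.3075 -0.5077  0.2982] [ 0.7871 -0.6167  0.0113 -0.0102] -76.16039472135076 [ 1.4662  0.2777 -0.6286  1.3724  0.1376  1.5246 -2.0476] [ 2.0622  2.0518 -0.0511]
```

Request:
move_arm(deltas=[[1,0,0,-0.5,0],[1,0,0,-0.9,0],[1,0,0,-0.9,0],[1,0,0,-0.9,0],[1,0,0,-0.9,0],[1,0,0,-0.9,0],[1,0,0,-0.9,0],[1,0,0,-0.9,0],[1,0,0,-0.5,0],[1,0,0,0,0]])

```text
time: 54.97
ee_pos: [0.3023, -0.5081, 0.4832]
eef_rot: [0.789, -0.614, 0.013, -0.01]
ft_force: [-0.2, -0.1, 0.5]
width: 0.0869
```

Run:
```python
from h import *
s=r.read_state(); print(s["time"],s["ee_pos"],s["eef_rot"],yaw(),s["joint_positions"])
```

```text
54.9667 [ 0.3023 -0.5081  0.4832] [ 0.789  -0.6142  0.0133 -0.0098] -75.80353607334973 [ 1.3769  0.331  -0.6254  0.9174  0.1801  1.9227 -2.0489]
```

Request:
move_arm(deltas=[[1,0,0,0,-0.07],[1,0,0,0,-0.07],[1,0,0,0,-0.07],[1,0,0,0,-0.07],[1,0,0,0,-0.07],[1,0,0,0,-0.07],[1,0,0,0,-0.07],[1,0,0,0,-0.07],[1,0,0,0,-0.07],[1,0,0,0,-0.07],[1,0,0,0,-0.07],[1,0,0,0,-0.05]])

```text
time: 55.97
ee_pos: [0.3022, -0.5075, 0.4795]
eef_rot: [1.0, -0.014, 0.015, -0.002]
ft_force: [0.2, -0.3, -0.0]
width: 0.0871
```

Run:
```python
from h import *
s=r.read_state(); print(s["time"],s["ee_pos"],s["eef_rot"],yaw(),s["joint_positions"],go((.5,-.33)))
```

```text
55.9667 [ 0.3022 -0.5075  0.4795] [ 0.9998 -0.0137  0.0151 -0.0017] -1.5719906390651717 [ 1.4808  0.3643 -0.8106  0.9188  0.2563  1.933  -0.7961] [ 7.7108 -7.3139  0.2596]
```

Request:
move_arm(deltas=[[1,0.4,-0.4,0.2,0],[1,0.7,-0.7,0.3,0],[1,0.7,-0.7,0.3,0],[1,0.7,-0.7,0.3,0],[1,0.7,-0.7,0.3,0],[1,0.7,-0.7,0.3,0],[1,0.7,-0.7,0.3,0],[1,0.7,-0.7,0.3,0],[1,0.7,-0.7,0.2,0],[1,0.7,-0.7,0,0],[1,0.7,-0.7,0,0],[1,0.4,-0.5,0,0]])

```text
time: 56.97
ee_pos: [0.5072, -0.3126, 0.4237]
eef_rot: [1.0, -0.016, 0.015, -0.002]
ft_force: [0.6, 0.1, 0.1]
width: 0.0868
```

Run:
```python
from h import *
s=r.read_state(); print(s["time"],s["ee_pos"],s["eef_rot"],yaw(),s["joint_positions"],go((.6,-.1)))
```

```text
56.9667 [ 0.5072 -0.3126  0.4237] [ 0.9998 -0.0159  0.0152 -0.0016] -1.8225238608262457 [ 1.1116  0.3531 -0.9122  1.0805  0.2747  1.8005 -1.2999] [ 3.4372 -8.6158  0.1367]
```

Request:
move_arm(deltas=[[1,0.3,-0.8,0,0],[1,0.4,-0.9,0,0],[1,0.4,-0.9,0,0],[1,0.4,-0.9,0,0],[1,0.4,-0.9,0,0],[1,0.4,-0.9,0,0],[1,0.4,-0.9,0,0],[1,0.4,-0.9,0,0],[1,0.4,-0.9,0,0],[1,0.3,-0.9,0,0],[1,0.2,-0.9,0,0]])

```text
time: 57.88
ee_pos: [0.6133, -0.0718, 0.4274]
eef_rot: [1.0, -0.017, 0.015, -0.001]
ft_force: [0.4, 0.2, 0.2]
width: 0.0873
```

Run:
```python
from h import *
s=r.read_state(); print(s["time"],s["ee_pos"],s["eef_rot"],yaw(),s["joint_positions"],go((.59,.03)))
```

```text
57.8833 [ 0.6133 -0.0718  0.4274] [ 0.9997 -0.0169  0.015  -0.0009] -1.940990568192597 [ 0.6469  0.4219 -0.9648  1.0081  0.3632  1.8346 -1.7696] [-1.0699 -4.037  -0.0227]
```

Request:
move_arm(deltas=[[1,-0.2,-0.7,0.3,0],[1,-0.3,-0.8,0.6,0],[1,-0.4,-0.8,0.9,0],[1,-0.4,-0.8,0.9,0],[1,-0.4,-0.7,0.9,0],[1,-0.4,-0.3,0.9,0],[1,-0.4,0,0.9,0],[1,-0.4,0,0.9,0],[1,-0.4,0,0.9,0],[1,-0.3,0,0.8,0],[1,0,0,0,0]])

```text
time: 58.8
ee_pos: [0.529, 0.0317, 0.2219]
eef_rot: [1.0, -0.017, 0.013, -0.0]
ft_force: [-0.4, 0.3, -0.4]
width: 0.0868
```

Run:
```python
from h import *
s=r.read_state(); print(s["time"],s["ee_pos"],s["eef_rot"],yaw(),s["joint_positions"],go((.508,.030),.15))
```

```text
58.8 [0.529  0.0317 0.2219] [ 0.9998 -0.0168  0.0127 -0.0003] -1.9253308534553653 [ 0.783   0.2178 -1.0471  1.6609  0.1994  1.3497 -1.8975] [-0.9086  0.098   2.8552]
```

Request:
move_arm(deltas=[[1,-0.4,0.05,0.5,0],[1,-0.4,0.04,0.8,0],[1,0,0,0.8,0.01],[1,0,0,0.6,0],[1,0,0,0,0],[1,0,0,0,0]])

```text
time: 59.3
ee_pos: [0.5146, 0.031, 0.1586]
eef_rot: [1.0, -0.023, 0.016, -0.001]
ft_force: [-0.2, -0.8, 1.1]
width: 0.0869
```

Run:
```python
from h import *
s=snap("wrist","w28"); print(s["time"],s["ee_pos"],s["eef_rot"],yaw(),s["joint_positions"],go((.508,.030),.0715))
for d in r.tip_of("wrist","plunger_grip"): print(round(d["confidence"],2),c2w("wrist",d["position"],s))
```

```text
59.3 [0.5146 0.031  0.1586] [ 0.9996 -0.0233  0.0156 -0.0013] -2.653939420014437 [ 0.7905  0.2259 -1.0406  1.7905  0.2137  1.2116 -1.9263] [-0.3986  0.0716  3.502 ]
0.75 [0.511  0.0339 0.0847]
0.65 [ 0.5444 -0.0672  0.0525]
```

View pics/w28.png

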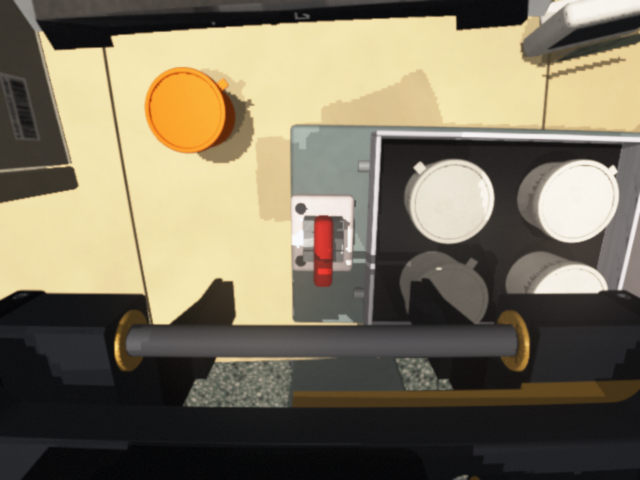

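Run:
```python
from h import *
X=pix2w("wrist",(323.5,250),.0965); print(X, go(X[:2],.0715), pix2w("wrist",(323,217),.0965),pix2w("wrist",(323,285),.0965))
```

```text
[0.5159 0.0317 0.0965] [-0.0995 -0.0104  3.524 ] [0.5403 0.031  0.0965] [0.4887 0.0333 0.0965]
```

Request:
move_arm(deltas=[[0.1,-0.2,0.05,0.3,0],[0.1,0,0,0.6,0],[0.1,0,0,0.6,0],[0.1,0,0,0.4,0],[0.1,0,0,0,0],[0.1,0,0,0,0]])

```text
time: 59.9
ee_pos: [0.511, 0.0301, 0.1108]
eef_rot: [1.0, -0.022, 0.016, -0.001]
ft_force: [-0.6, -0.3, 0.7]
width: 0.0547
```

Run:
```python
from h import *
s=snap("wrist","w29"); print(s["time"],s["ee_pos"],s["width"],yaw(),go((.508,.030),.0715))
```

```text
59.9 [0.511  0.0301 0.1108] 0.05471583685930886 -2.5762844074863085 [-0.1866  0.0166  1.5883]
```

View pics/w29.png

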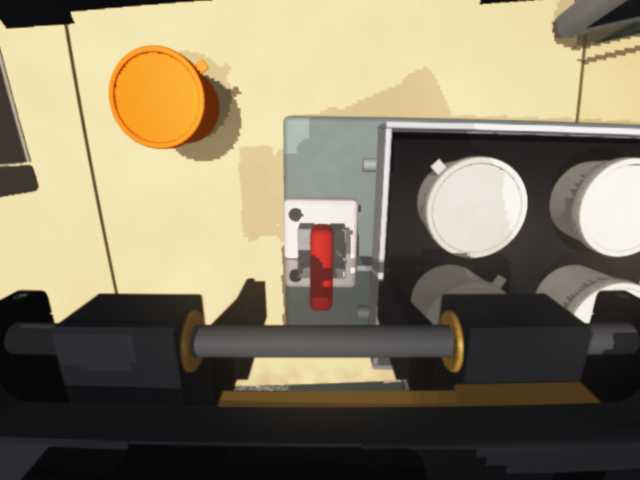

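Request:
move_arm(deltas=[[0.1,-0.12,0,0.3,0],[0.1,0,0,0.5,0],[0.1,0,0,0.5,0],[0.1,0,0,0.3,0],[0.1,0,0,0,0],[0.1,0,0,0,0]])

```text
time: 60.45
ee_pos: [0.509, 0.0304, 0.07]
eef_rot: [1.0, -0.022, 0.015, -0.001]
ft_force: [0.5, -0.3, 0.4]
width: 0.0477
```

Request:
move_arm(deltas=[[-1,0,0,0,0],[-1,0,0,0,0],[-1,0,0,0,0],[-1,0,0,0,0],[-1,0,0,0,0],[-1,0,0,0,0],[-1,0,0,0,0],[-1,0,0,0,0]], squeeze=35)

```text
time: 61.12
ee_pos: [0.5095, 0.0304, 0.0708]
eef_rot: [1.0, -0.022, 0.016, -0.001]
ft_force: [0.6, 0.9, 1.2]
width: 0.013
```

Run:
```python
from h import *
s=snap("wrist","w30"); print(s["time"],s["ee_pos"],s["width"],yaw(),s["ft_force"],s["torque"])
```

```text
61.1167 [0.5095 0.0304 0.0708] 0.01299703327765231 -2.5694851550264746 [0.6463 0.9452 1.1713] [ 0.2621  0.048  -0.0136]
```

View pics/w30.png

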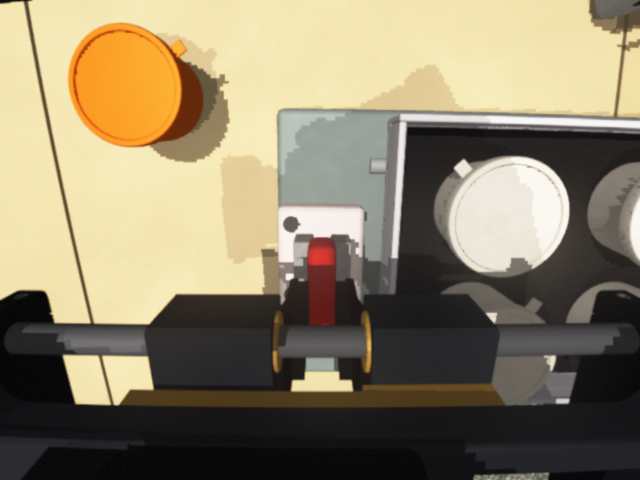

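Request:
move_arm(deltas=[[-1,0,0,-0.2,0],[-1,0,0,-0.2,0],[-1,0,0,-0.2,0],[-1,0,0,-0.18,0],[-1,0,0,0,0],[-1,0,0,0,0]])

```text
time: 61.67
ee_pos: [0.5089, 0.0302, 0.0903]
eef_rot: [1.0, -0.023, 0.016, -0.001]
ft_force: [5.4, 3.0, -8.0]
width: 0.0129
```

Request:
move_arm(deltas=[[-1,0,0,0,-0.05],[-1,0,0,0,-0.06],[-1,0,0,0,-0.06],[-1,0,0,0,-0.06],[-1,0,0,0,0]])

```text
time: 62.08
ee_pos: [0.509, 0.0298, 0.0899]
eef_rot: [0.987, 0.16, 0.016, 0.002]
ft_force: [5.0, 1.3, -7.4]
width: 0.0128
```

Request:
move_arm(deltas=[[-1,0,0,0,-0.07],[-1,0,0,0,-0.07],[-1,0,0,0,-0.07],[-1,0,0,0,-0.07],[-1,0,0,0,-0.07],[-1,0,0,0,-0.07],[-1,0,0,0,-0.07],[-1,0,0,0,-0.07],[-1,0,0,0,-0.07],[-1,0,0,0,-0.07],[-1,0,0,0,-0.06],[-1,0,0,0,0]])

```text
time: 63.08
ee_pos: [0.51, 0.029, 0.0902]
eef_rot: [0.727, 0.687, 0.013, 0.011]
ft_force: [9.4, -1.1, -6.7]
width: 0.0126
```

Run:
```python
from h import *
s=snap("wrist","w31"); print(s["time"],s["ee_pos"],s["width"],yaw(),s["ft_force"],s["torque"],s["joint_positions"])
```

```text
63.0833 [0.51   0.029  0.0902] 0.012575104271098666 86.54058561781719 [ 9.3923 -1.146  -6.7362] [-0.2272 -1.9479  0.0238] [ 0.9601  0.4613 -1.3117  1.8773  0.5011  1.1519 -0.5822]
```

View pics/w31.png

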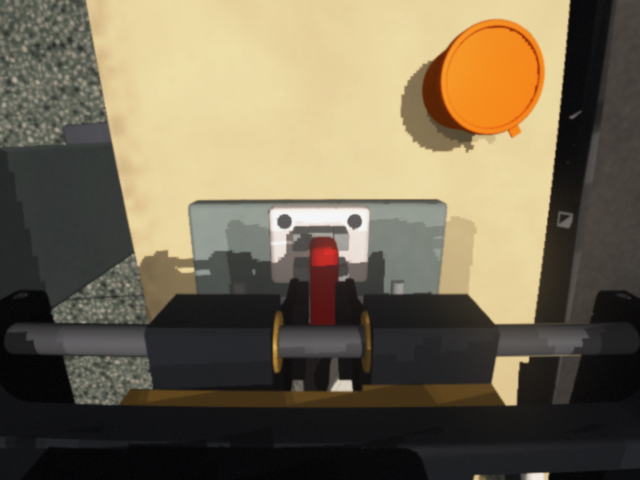

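Request:
move_arm(deltas=[[-1,0,0,0.1,0],[-1,0,0,0.1,0],[-1,0,0,0.06,0],[-1,0,0,0,0],[-1,0,0,0,0]])

```text
time: 63.55
ee_pos: [0.5102, 0.0289, 0.0838]
eef_rot: [0.729, 0.685, 0.013, 0.012]
ft_force: [7.9, -0.5, -6.9]
width: 0.0131
```

Request:
move_arm(deltas=[[-1,0,0,0.05,0],[0.0,0,0,0,0],[0.0,0,0,0,0],[0.0,0,0,0,0],[0.0,0,0,0,0],[0.0,0,0,-0.4,0],[0.0,0,0,-0.8,0],[0.0,0,0,-0.8,0],[0.0,0,0,-0.8,0],[0.0,0,0,-0.8,0],[0.3,0,0,-0.8,0],[0.5,0,0,0,0]])

```text
time: 64.55
ee_pos: [0.5069, 0.0309, 0.1963]
eef_rot: [0.728, 0.685, 0.014, 0.012]
ft_force: [0.1, 0.3, 0.2]
width: 0.0505
```

Run:
```python
from h import *
s=snap("wrist","w32"); print(s["time"],s["ee_pos"],s["width"],yaw(),s["ft_force"],s["joint_positions"])
for d in r.tip_of("wrist","plunger_grip"): print(round(d["confidence"],2),c2w("wrist",d["position"],s))
snap("scene","s32",(280,190,420,300),5)
for d in r.tip_of("scene","plunger_grip"): print(round(d["confidence"],2),c2w("scene",d["position"],s))
```

```text
64.55 [0.5069 0.0309 0.1963] 0.050496697479595044 86.52735483740523 [0.0644 0.2898 0.1549] [ 1.0856  0.3115 -1.4164  1.7545  0.3293  1.3149 -0.4581]
0.83 [0.5073 0.0301 0.0968]
0.72 [ 0.5026 -0.1184  0.038 ]
0.51 [0.5101 0.0289 0.1004]
```

View pics/w32.png

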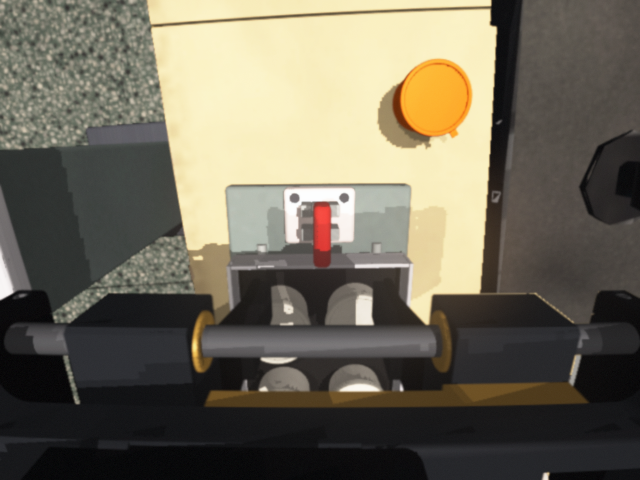

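View pics/s32.png

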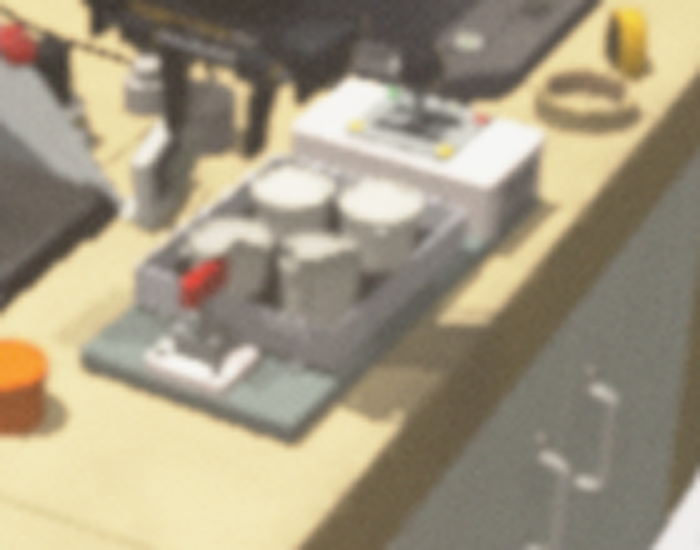

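The plunger is parked: its grip is at z≈0.097 (lift ≈ 12.5 mm), the bar is turned 90°, and it shows at (322,233) in the wrist view. Now back to the lever.

Request:
move_arm(deltas=[[1,-0.4,0.2,-0.6,0],[1,-0.8,0.25,-0.6,0],[1,-0.9,0.25,-0.5,0],[1,-0.9,0.25,0,0],[1,-0.9,0.25,0,0],[1,-0.9,0.25,0,0],[1,-0.9,0.2,0,0],[1,-0.9,0,0,0],[1,-0.9,-0.1,0,0],[1,-0.9,-0.3,0,0],[1,-0.9,-0.4,0,0],[1,-0.9,-0.4,0,0]])

```text
time: 65.75
ee_pos: [0.499, -0.2258, 0.2332]
eef_rot: [0.728, 0.686, 0.012, 0.009]
ft_force: [0.1, -0.4, 0.3]
width: 0.0868
```

Run:
```python
from h import *
s=r.read_state(); print(s["time"],s["ee_pos"],yaw(),s["joint_positions"],go((.491,-.3165),.2))
```

```text
65.75 [ 0.499  -0.2258  0.2332] 86.57053108690694 [ 1.4297  0.4065 -1.3482  1.5958  0.3938  1.4298 -0.0052] [-3.6453 -0.1423  1.306 ]
```

Request:
move_arm(deltas=[[1,-0.8,-0.05,0.3,0],[1,-0.9,-0.05,0.3,0],[1,-0.9,-0.05,0.3,0],[1,-0.9,0,0.3,0],[1,-0.1,0,0,0],[1,0,0,0,0]])

```text
time: 66.25
ee_pos: [0.491, -0.316, 0.202]
eef_rot: [0.729, 0.684, 0.012, 0.009]
ft_force: [-0.2, 0.7, -0.1]
width: 0.0871
```

Run:
```python
from h import *
s=snap("wrist","w33"); print(s["time"],s["ee_pos"],yaw(),s["joint_positions"],go((.491,-.3165),.113))
for d in r.tip_of("wrist","lever_knob"): print(round(d["confidence"],2),c2w("wrist",d["position"],s))
```

```text
66.25 [ 0.491 -0.316  0.202] 86.5319715030919 [ 1.4514  0.51   -1.266   1.5498  0.4803  1.4128  0.0969] [-0.1053 -0.135   3.5902]
0.94 [ 0.4945 -0.313   0.1328]
```

View pics/w33.png

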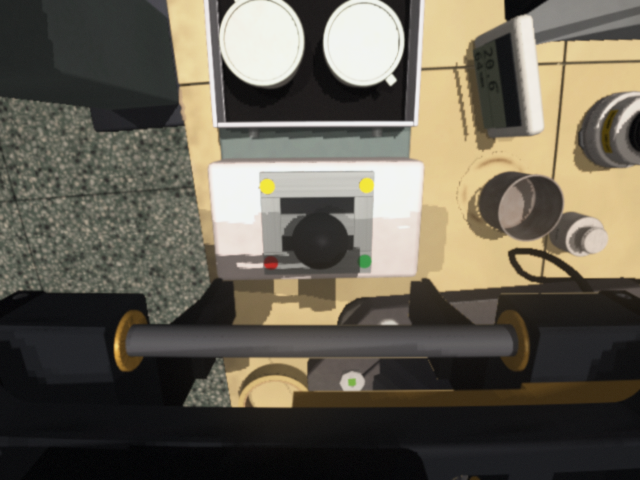

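Request:
move_arm(deltas=[[1,-0.05,-0.07,0.5,0],[1,-0.05,-0.06,0.8,0],[1,0,0,0.8,0],[1,0,0,0.8,0],[1,0,0,0.6,0],[1,0,0,0.05,0],[1,0,0,0,0]])

```text
time: 66.93
ee_pos: [0.4909, -0.3163, 0.1146]
eef_rot: [0.728, 0.686, 0.012, 0.01]
ft_force: [-0.4, 0.5, 0.0]
width: 0.0868
```

Request:
move_arm(deltas=[[-1,0,0,0,0],[-1,0,0,0,0],[-1,0,0,0,0],[-1,0,0,0,0],[-1,0,0,0,0],[-1,0,0,0,0],[-1,0,0,0,0],[-1,0,0,0,0]], squeeze=10)

```text
time: 67.6
ee_pos: [0.4911, -0.3171, 0.1152]
eef_rot: [0.728, 0.685, 0.012, 0.011]
ft_force: [1.3, -0.8, 0.1]
width: 0.0419
```

Request:
move_arm(deltas=[[-1,-0.2,0,0.01,0],[-1,-0.25,0,0.02,0],[-1,-0.25,0,0.03,0],[-1,-0.25,0,0.04,0],[-1,-0.25,0,0.05,0],[-1,-0.06,0,0.01,0],[-1,0,0,0,0],[-1,0,0,0,0]])

```text
time: 68.27
ee_pos: [0.4895, -0.3495, 0.1113]
eef_rot: [0.728, 0.685, 0.012, 0.011]
ft_force: [-0.0, -1.8, 4.6]
width: 0.0395
```

Run:
```python
from h import *
s=snap("wrist","w34"); print(s["time"],s["ee_pos"],yaw(),s["width"],s["ft_force"],s["torque"])
```

```text
68.2667 [ 0.4895 -0.3495  0.1113] 86.47802716942324 0.03951351016421688 [-0.0066 -1.7581  4.5537] [-0.4686 -0.2495 -0.0508]
```

View pics/w34.png

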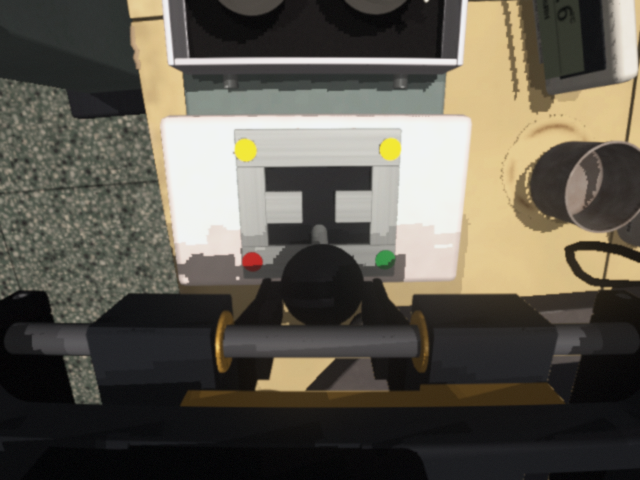

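Request:
move_arm(deltas=[[-1,0,0.25,0.03,0],[-1,0.01,0.3,0.03,0],[-1,0.01,0.3,0.05,0],[-1,0.02,0.3,0.06,0],[-1,0.02,0.3,0.08,0],[-1,0.02,0.25,0.08,0],[-1,0,0.1,0.02,0],[-1,0,0,0,0],[-1,0,0,0,0]])

```text
time: 69.07
ee_pos: [0.5345, -0.3499, 0.1041]
eef_rot: [0.728, 0.685, 0.012, 0.011]
ft_force: [-1.3, -1.7, 7.0]
width: 0.0391
```

Run:
```python
from h import *
s=snap("wrist","w35"); print(s["time"],s["ee_pos"],yaw(),s["width"],s["ft_force"],s["torque"])
```

```text
69.0667 [ 0.5345 -0.3499  0.1041] 86.4969036006228 0.039078600421892276 [-1.3113 -1.6859  7.0483] [-0.369   0.431   0.0149]
```

View pics/w35.png

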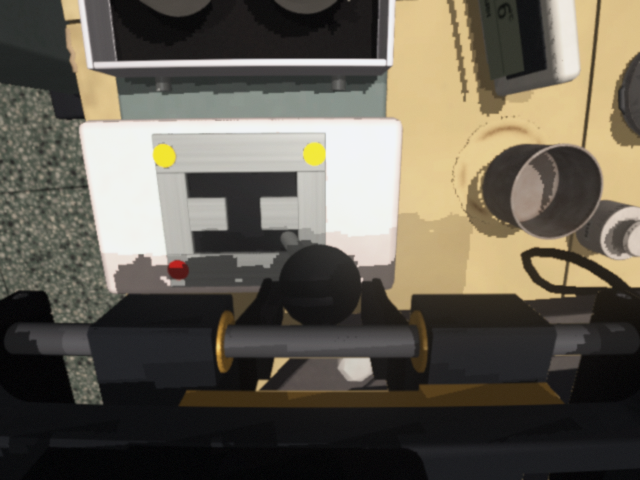

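Request:
move_arm(deltas=[[-1,0,0.1,0.04,0],[-1,0,0.08,0.03,0],[-1,0,0,0,0],[-1,0,0,0,0]])

```text
time: 69.45
ee_pos: [0.5375, -0.351, 0.1028]
eef_rot: [0.729, 0.685, 0.01, 0.01]
ft_force: [-10.5, -2.3, 15.2]
width: 0.0387
```

The end stop is reached: resistance rose to 10 N. I'll release and look.

Request:
move_arm(deltas=[[1,0,0,0,0],[1,0,0,0,0],[1,0,0,0,0],[1,0,0,0,0],[1,0,0,0,0],[1,0,0,-0.4,0],[1,0,0,-0.8,0],[1,0,0,-0.9,0],[1,0,0,-0.9,0],[1,0,0,-0.9,0],[1,0,0,0,0]])

```text
time: 70.37
ee_pos: [0.5379, -0.3496, 0.2049]
eef_rot: [0.728, 0.685, 0.013, 0.013]
ft_force: [0.1, -0.9, 0.4]
width: 0.0866
```

Run:
```python
from h import *
s=snap("wrist","w36"); print(s["time"],s["ee_pos"],yaw(),s["width"],s["ft_force"])
for d in r.tip_of("wrist","lever_knob"): print(round(d["confidence"],2),c2w("wrist",d["position"],s))
P=np.array([.489,-.317]); print("expect",P+.044*xs-.0295*ys)
```

```text
70.3667 [ 0.5379 -0.3496  0.2049] 86.5414446912565 0.08659514405921993 [ 0.1052 -0.9032  0.4446]
0.73 [ 0.5362 -0.3451  0.123 ]
expect [ 0.5314 -0.3488]
```

View pics/w36.png

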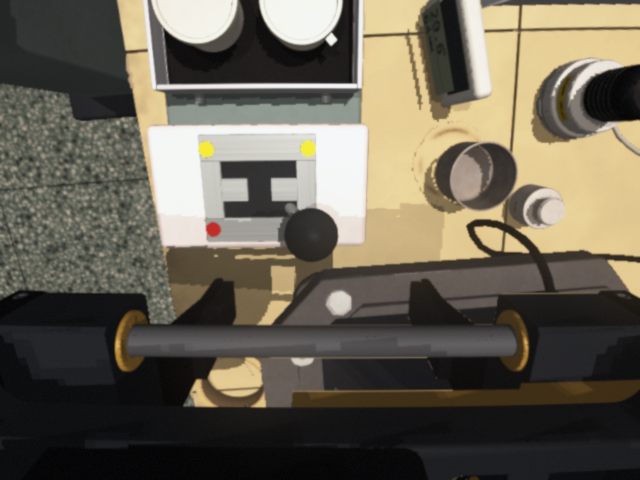

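Request:
move_arm(deltas=[[1,0,-0.6,-0.5,0],[1,0,-0.9,-0.5,0],[1,-0.2,-0.9,0,0],[1,-0.4,-0.9,0,0],[1,-0.6,-0.9,0,0],[1,-0.7,-0.8,0,0],[1,-0.8,-0.8,0,0],[1,-0.8,-0.8,0,0],[1,-0.8,-0.6,0,0],[1,-0.8,-0.5,0,0],[1,-0.6,-0.4,0,0],[1,0,0,0,0]])

```text
time: 71.47
ee_pos: [0.3208, -0.4829, 0.2161]
eef_rot: [0.73, 0.683, 0.012, 0.01]
ft_force: [-0.3, -0.8, -0.2]
width: 0.087
```

Run:
```python
from h import *
s=r.read_state(); print(s["time"],s["ee_pos"])
snap("top","t37",(160,200,460,320),2.6); snap("scene","s37",(240,180,430,350),4)
for c in ("top","scene"):
 for l in ["tuba_mid","tubb_mid","tubc_mid","tubd_mid","lever_knob","plunger_grip","cup","tape","stapler"]:
  for d in r.tip_of(c,l):
    if d["confidence"]>.5: print(c,l,round(d["confidence"],2),c2w(c,d["position"],s))
```

```text
71.4667 [ 0.3208 -0.4829  0.2161]
top tuba_mid 0.74 [ 0.4551 -0.1653  0.0648]
top tubb_mid 0.56 [ 0.5367 -0.1636  0.0557]
top tubc_mid 0.8 [0.6138 0.1326 0.026 ]
top tubc_mid 0.6 [ 0.4609 -0.0647  0.0592]
top tubd_mid 0.87 [ 0.5393 -0.0709  0.0519]
top plunger_grip 0.64 [0.5112 0.0342 0.0942]
top cup 0.72 [ 0.699  -0.3172  0.0009]
top cup 0.59 [0.509  0.0328 0.0962]
top tape 0.9 [ 0.4242 -0.5541 -0.0042]
top stapler 0.69 [ 0.4344  0.5423 -0.0003]
scene tuba_mid 0.76 [ 0.4579 -0.167   0.0626]
scene tuba_mid 0.53 [ 0.5365 -0.3449  0.1222]
scene tubb_mid 0.7 [ 0.5334 -0.1701  0.0577]
scene tubc_mid 0.58 [0.6239 0.1337 0.0279]
scene tubd_mid 0.53 [ 0.5395 -0.0673  0.0603]
scene plunger_grip 0.51 [0.5138 0.0287 0.0987]
scene cup 0.69 [ 0.7086 -0.3194  0.0015]
scene stapler 0.56 [0.4345 0.5386 0.0018]
```

View pics/t37.png

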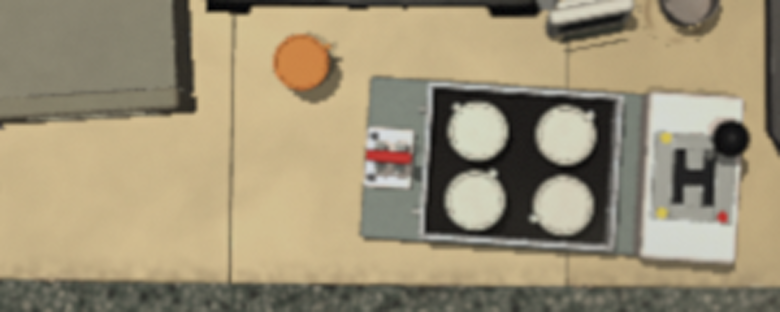

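View pics/s37.png

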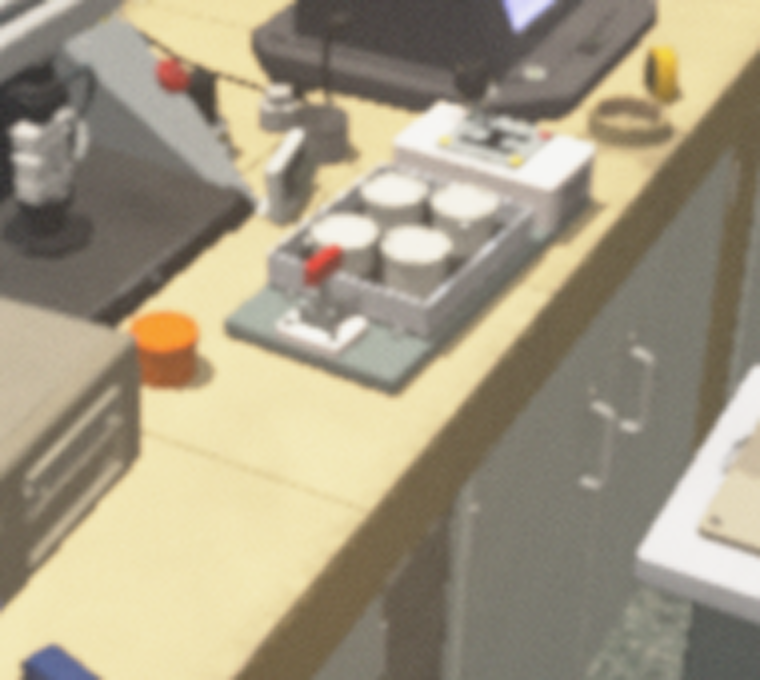

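The top view shows all four tubs upright inside the fence at (478,130), (566,134), (475,200) and (563,204). The red bar lies crosswise at (388,157), and the knob is at the green corner, (731,137). The bystanders have not moved, so I'm handing in.

```bash
python3 -c "
from bench import r
print(r.close_job())"
```

```text
the job is handed in; nothing more can be done
None
```

The shaker is ready and the job is handed in at about 72 s of the 210 s. No verdict was reported.

1. **Lever out of gear:** I took the lever from the rear left gear into neutral and left it in the middle of the neutral slot.
2. **Tubs:** All four white tubs now stand upright on the deck, inside the fence.
3. **Deck lock:** I lifted the red knob about 19 mm, twisted it about 89° counter-clockwise and lowered it into the upper notch.
4. **Lever into gear:** I moved it across to the right and forward to its end stop, where resistance rose to about 10 N.

**Last checks:**
- **Deck lock:** The last readings put the knob at 0.094 m (top camera) and 0.099 m (scene camera). Parked it should be at 0.097 m, and a reading right after release gave 0.0968 m.
- **Lever:** Its knob reads (0.536, -0.345, 0.122), about 5 mm from the calculated forward-right position.
- **Bystanders:** The cup, stapler and orange tub read the same before and after in the camera that saw them both times, to within 4 mm. The tape's last reading, from the top camera only, also matches its first.

**Deviations:**
- **Arm limits:** Before the deck lock step, joints 2 and 3 ran up against their range limits but never read past them. I took the arm round a wider path to get clear.
- **Gripper tilt:** From then on the gripper was tilted by about 2°, which had no visible effect.
- **Camera disagreement:** The cameras disagreed by up to about 6 mm on the deck centre along y, so I placed the tubs with margin for that.

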